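# Fit the snap ring on the copier drive shaft

## Robot

A 6-joint arm with a two-finger parallel gripper is mounted at the origin on the work surface. World frame = base frame: x ahead of the robot, y to its left, z up, the work surface at z = 0. Lengths are in m, angles in degrees, forces in N, time in s.
With the tool pointing down it reaches from about 0.25 to 0.725 m from the base axis. Payload 9.7 kg.
Tool frame: the origin (TCP) lies at the very end of the fingers, on their centre line; the grasp point (between the pads) lies 19 mm behind it; z points along the fingers, y is the direction in which the jaws open and shut (so a half turn about z gives the same grasp; the last joint's range is limited). The gripper opens to 85 mm and grips with 20 to 120 N. Pads are 22 mm wide; open, the fingers measure 114 mm over their backs; the gripper's body (76 mm by 85 mm) begins 54 mm behind the grasp point. The pads swing forward as they close: fully open they stand 13 mm farther back than shut.
Start: joints at [-71.562, 4.979, 10.078, 95.1, 0, 90], TCP at [0.174, -0.522, 0.191] pointing down, gripper open.
Joint ranges: [-179.16, 179.16], [-48.56, 103.87], [-65.8, 70.77], [-126.05, 130.52], [-82.76, 87.17], [-180, 180]. Speed limits (degrees/s): [127.2, 127.2, 147.25, 180, 180, 180].

## Interface

Orientations are given as [roll, pitch, yaw] about the fixed x, y, z axes, in that order (R = Rz(yaw) Ry(pitch) Rx(roll)).
In Python, from workcell import bot gives the robot as it stands.
- The arm moves only by the shell command python3 -m pendant 'ROWS' [FORCE]. ROWS is JSON, a list that holds one entry, the list of rows, each a list of 7 numbers: the shift along the tool's x, y, z in cm, then the turn, a rotation vector about the tool's x, y, z in rad, then the opening in per cent of the stroke, from 0 (shut) to 100 (fully open). In form: [[[dx, dy, dz, ax, ay, az, gripper], ...]]. A call has 1 to 5 rows; each row shifts and turns the pose as measured when the row begins, along the tool's axes as they then stand; what a row does not reach is not made up. A row lasts 1/12 s, in which the tool goes at most 41.7 mm and 7.16 degrees, less where a joint would pass 70% of its speed; a pose out of reach is approached as far as the arm can. A call with a gripper value outside its range is refused whole. The fingers move at their own pace and stop on an object; FORCE is the grip in N (left out, the last holds). Time passes only in rows, so rows that do not move let the fingers close. It gives the time, the measured TCP pose, the force and the opening at its end, in the units of the state.
- bot.get_obs(): the state, without advancing time (a new reading comes with each control period).
- bot.camera(name): name is "scene" or "side" or "wrist"; returns the picture (420x560x3 uint8, red, green, blue); there is no depth.
- bot.get_calibration(name): a dict with "intrinsics" (3x3 intrinsics, pixels), "pose" (4x4, takes a point from camera to world coordinates); the wrist camera has in their place "T_tool_cam" (4x4, takes a point from camera to tool coordinates, whose origin is the TCP and whose axes are the flange's). Camera axes: x right, y down, z forward; pixel columns grow to the right and rows downward; lengths in m; the calibration is good to about 2 mm. A picture is of the moment at which its call begins: read the wrist's pose just before it. get_calibration takes no time and is no camera call.
- bot.job_done(): hands the job in, once; it reports no verdict.
Trained networks look in the newest picture that a camera, given by its name, has taken for a name from the list of things; names that differ only in an ending like _2 or _b are one class to them, and where a whole thing is asked for, a point or a joint stands for the part that bears it (a point fixed in the world has none). Each returns a list of dicts, best first, with "confidence" (0 to 1); they miss things now and then, are a little off and sometimes report something else, mostly with a low value. They report only what shows in the picture. A call takes as long as a camera call. They do not tell look-alikes from the thing itself.
- bot.masks_of(camera, thing): "pixels" (420x560 bool, what is visible of it) and "extent" ([left, top, right, bottom] in pixels, round what is visible of it).
- bot.mark_of(camera, thing): "uv" ([column, row] in pixels: a listed point, or the origin of a listed thing).
The state is a dict: "time": time; "q": joint angles; "qd": joint speeds; "joint_efforts": joint torques, N m; "ee_pos": TCP position; "tcp_rot": TCP orientation; "wrist_force": force on the tool from outside, world axes, zero at the start; "torque": the same for the moment, N m; "opening": finger opening in m.
Only numpy, scipy, OpenCV 4.12 (cv2) and the standard library are available. Lean on these libraries where they do the work, as an engineer would, in place of code of your own. Each camera call takes 0.05 s, during which the arm holds its last target. There are 200 camera calls.

## Task

Take the red-handled spreading pliers out of their yellow stand, spread the snap ring with them, slide it down over the drive shaft until the tips of the pliers rest on the broad brass washer, and let it snap closed into the groove there. Spread the ring no more than needed, feel for the washer and do not press hard on the drive unit, then put the pliers back in their stand and leave the other things alone.

Things in the scene. Friction and masses are not known exactly. Their poses are not given: they have to be found in the camera images.
- pliers: Spreading pliers, 135 mm long, 0.16 kg, upright in their stand, handles up. Origin midway between the two tips at their lower end; z up the pliers, y from handle to handle; the two x directions are alike. Each half turns about a pivot at z = 55 mm: squeezing the handles spreads the tips (0.8 mm per mm) and lowers them by 2 to 3 mm under a fixed grip. A dark collar 32 x 36 mm, underside at z = 42 mm, carries them on the stand.
- pliers_grip (a point): Grip point midway between the red handles, 120 mm above the tips. Close on the handles along the pliers' y. Flat handles, 18 mm wide in x, z = 80 to 135 mm; outer faces at rest 50 mm apart here, 57 mm at their upper ends, and 18 mm at angle 0.25. Return spring about 5 N a handle at rest, 9 N squeezed; a spread ring adds about 3 N.
- pliers_slot (a point): Midway between the tips, 4 mm above their lower end, halfway up the slots. Each serrated tip, 12 mm wide in x, has in its outer face a slot 4.4 mm high that widens outward for one ear of the ring, with a 2 mm ledge (1.8 mm thick) below and a 2 mm lip above. At rest the ledges are 9.5 mm apart over their outsides, the slot bottoms 7 mm.
- pliers_left (a joint): Pliers angle of each half, rad: 0 at rest (tips together), grows as the handles are squeezed and the tips spread, 0.015 per mm of each handle; tip and handle faces are parallel at 0.25, stop at 0.33. Both halves move alike.
- pliers_stand: Yellow stand, fixed, 65 mm high on a black 100 x 100 mm foot, with a hole 20 (x) by 26 (y) mm in its top; the pliers' collar rests on the top. Origin under its centre at the table; its y is the line on which the handles lie at the start.
- ring: Dark steel snap ring lying flat, 4 mm thick, 21 g, 55 mm across, oiled. Origin at its centre on the underside; gap and ears face its +x. Three inner lugs (at the back and 55 degrees either side of +x) touch a 20 mm radius when closed. Spread, it passes the shaft best with the shaft's axis at x = +2.8 mm in its frame; on snapping in, it moves 2.8 mm along its +x.
- ring_gap (a point): Point in the ring's gap between the middles of the ears: 36 mm along the ring's x from its centre, halfway through its 4 mm thickness. The ears reach from x = 24 to 43 mm; their inner faces stand 16 mm apart when closed. Each arm turns about a hinge at the back, x = -25 mm.
- ring_left (a joint): Opening angle of each arm of the ring, rad: 0 closed, about 0.01 in the groove, about 0.11 pinched on the plain shaft, 0.15 to 0.19 slides freely over the shaft; past 0.22 it is overstretched. Each ear moves 0.61 mm per 0.01 rad. A spring closes it: about 1 N at the ears closed, 4 N at 0.16. Both arms move alike.
- ring_stand: Black foot with a blue post, fixed, 52 mm high. The ring lies on the 47 mm wide shoulder of the post, 45 mm high, round a 37 mm wide, 7 mm high stub; its ears overhang freely. Origin under its centre at the table; the ring's gap faces its +x at the start.
- drive: Copier drive unit, fixed: 130 mm square steel plate, in its middle an upright shaft with a white gear and on it a brass washer, 98 mm across. Origin under its centre at the table. The washer's top face lies 50 to 68 mm above the table, different each time and not measured: feel for it. More than 20 N on this unit is too hard.
- shaft_axis (a point): Point on the vertical shaft axis, 50 mm above the table. Up from the washer's top face: a dark groove 40 mm across and 7 mm high, plain shaft 44 mm across for 18 mm, a 4 mm tapered nose. With the pliers' tips on the washer the ring in their slots is level with the groove. The ring is home closed in the groove.
- screwdriver: Loose screwdriver lying on the table; leave alone. Origin under its middle.
- grease: White jar with yellow cap, 48 mm wide, 55 mm high; leave alone. Origin under its centre.
- parts_tray: Green divided tray 110 x 150 x 30 mm; leave alone. Origin under its centre.
Mind the look-alikes: they are no part of the job. What is shaped like the ring_stand but white is not meant.

How it is judged:
By the outcome, as a careful person would: the job done as asked, in the order asked, and still so for the second after the job is handed in, with the robot touching nothing.
It also fails if it takes over 72 s, if anything falls off the work surface, if the arm or the gripper's body presses on something with over 40 N, if the wrist force passes 120 N, or if a joint passes its speed limit or range.

## Working session

There is one attempt and no reset: what is moved stays moved. The work goes in short steps, Python scripts to look and compute and a shell command to move; the robot and the scene stay as the last step left them, time stands still between calls to the robot, and variables do not carry over. Pictures are saved under pics/ and viewed, about 8 in all and at most 12, crops included, and the job is handed in when it is done.

```bash
ls; mkdir -p pics
cat > h.py <<'E'
import numpy as np, cv2
from workcell import bot
from scipy.spatial.transform import Rotation as R
def snap(c):
    o=bot.get_obs(); im=bot.camera(c); return o,im
def save(im,n,s=1,crop=None):
    if crop: l,t,r,b=crop; im=im[t:b,l:r]
    im=cv2.resize(im[:,:,::-1],None,fx=s,fy=s,interpolation=cv2.INTER_CUBIC); cv2.imwrite('pics/'+n,im)
def campose(c,o=None):
    k=bot.get_calibration(c)
    if c!='wrist': return np.array(k['intrinsics']),np.array(k['pose'])
    o=o or bot.get_obs(); T=np.eye(4); T[:3,:3]=R.from_euler('xyz',o['tcp_rot'],degrees=True).as_matrix(); T[:3,3]=o['ee_pos']
    return np.array(k['intrinsics']),T@np.array(k['T_tool_cam'])
def ray(c,uv,o=None):
    K,T=campose(c,o); d=T[:3,:3]@np.linalg.solve(K,[uv[0],uv[1],1]); return T[:3,3],d
def atz(c,uv,z,o=None):
    p,d=ray(c,uv,o); return p+d*(z-p[2])/d[2]
def proj(c,X,o=None):
    K,T=campose(c,o); q=K@(T[:3,:3].T@(np.array(X)-T[:3,3])); return q[:2]/q[2]
def tri(rs):
    A=0;b=0
    for p,d in rs:
        d=d/np.linalg.norm(d); M=np.eye(3)-np.outer(d,d); A=A+M; b=b+M@p
    return np.linalg.solve(A,b)
E
python3 - <<'E'
from h import *
print(bot.get_obs())
H={'pliers':0.065-.042,'pliers_stand':0,'pliers_grip':.143,'ring':.045,'ring_gap':.047,'ring_stand':0,'drive':0,'shaft_axis':.05,'grease':0,'screwdriver':0,'parts_tray':0}
ims=[]
for c in('scene','side'):
    o,im=snap(c); ims.append(im); save(im,c+'1.png',1.4)
    for t,z in H.items():
        for m in bot.mark_of(c,t)[:3]:
            print(c,t,np.round(m['uv'],1),round(m['confidence'],2),np.round(atz(c,m['uv'],z),4))
E
```

```text
pics
{'time': 0.0, 'q': array([-7.15633434e+01,  5.00845865e+00,  1.00334259e+01,  9.50988854e+01,
        9.04639606e-04,  9.00008427e+01]), 'qd': array([-0.04701297,  0.00276808,  0.02715202, -0.09814152,  0.10554154,
       -0.0136326 ]), 'joint_efforts': array([-4.04311795e-04, -5.20390284e+01,  4.64799392e+01,  1.63260510e-02,
       -1.04722099e-04,  2.57082070e-05]), 'ee_pos': array([ 0.17385549, -0.52149843,  0.19079923]), 'tcp_rot': array([-1.79926082e+02, -9.03551653e-04,  1.84358127e+01]), 'wrist_force': array([-0.09144918,  0.00903963, -0.42526498]), 'torque': array([ 0.00310939, -0.04394125, -0.04816145]), 'opening': 0.08581240275668804}
scene pliers [356.6 183.4] 0.69 [0.496  0.2725 0.023 ]
scene pliers [127.  235.7] 0.59 [ 0.5116 -0.2886  0.023 ]
scene pliers_stand [131. 237.] 0.63 [ 0.5015 -0.2851  0.    ]
scene pliers_grip [107.9 205.6] 0.56 [ 0.5116 -0.2945  0.143 ]
scene ring [358.1 183.6] 0.62 [0.5132 0.2666 0.045 ]
scene ring_gap [365.6 192. ] 0.62 [0.543  0.2741 0.047 ]
scene ring_stand [413.9 233.6] 0.97 [0.6545 0.3605 0.    ]
scene ring_stand [345.9 154.4] 0.7
[... 583 characters left out ...]
[ 0.5094 -0.2892  0.143 ]
side ring [271.4 306.4] 0.85 [0.5133 0.2682 0.045 ]
side ring [376.7 267.1] 0.74 [0.3724 0.0936 0.045 ]
side ring_gap [252.5 299.4] 0.54 [0.5507 0.2665 0.047 ]
side ring_gap [290.7 230.7] 0.25 [0.573  0.0419 0.047 ]
side ring_stand [342.  360.9] 0.82 [0.3743 0.2977 0.    ]
side ring_stand [176.7 337.2] 0.76 [0.6556 0.3565 0.    ]
side ring_stand [274.5 324.9] 0.68 [0.5103 0.2654 0.    ]
side drive [293.2 253.5] 0.91 [0.5618 0.0567 0.    ]
side shaft_axis [290.4 230.3] 0.65 [0.5724 0.0448 0.05  ]
side grease [377.2 266.5] 0.57 [0.3834 0.0338 0.    ]
side screwdriver [270.  184.3] 0.84 [ 0.7419 -0.2099  0.    ]
side parts_tray [182.6 267. ] 0.84 [0.7579 0.1858 0.    ]
```

View pics/scene1.png

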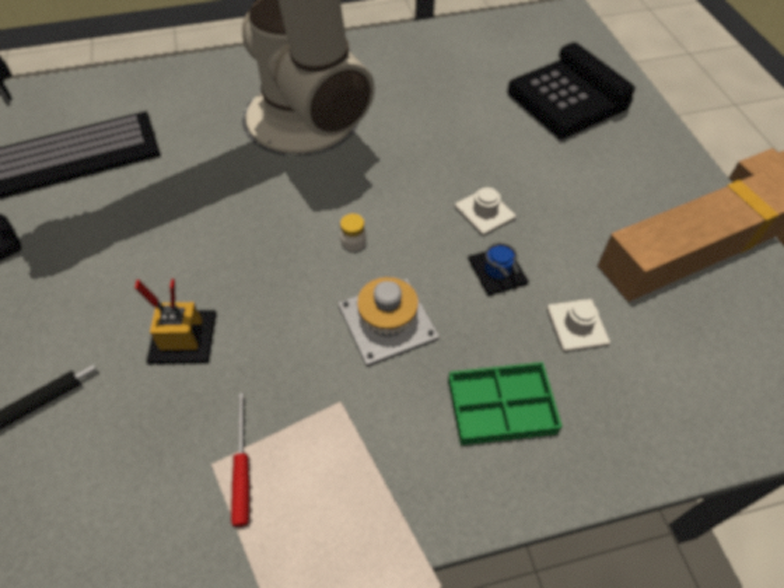

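View pics/side1.png

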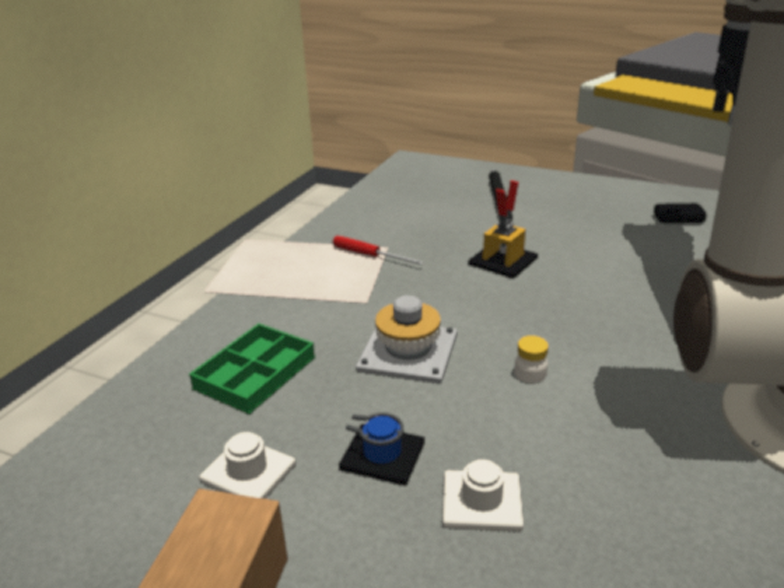

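Two pictures viewed. The only candidate for the ring is the black foot with the blue post, which holds a dark ring with its ears out (scene native ≈(358,184), side ≈(272,306)). The look-alikes are the white stands at scene (348,145) and (415,229). The pliers with the red handles stand in the yellow stand at scene ≈(118,225). One handle looks dark in the side view, but that is probably just the other tool behind it. The drive is at (276,215).

```bash
cat >> h.py <<'E'
def to(p,yaw=None,rows=1):
    "total shift (cm, tool axes) and turn (rad, tool axes) to reach p, tool down, tool yaw"
    o=bot.get_obs(); Rm=R.from_euler('xyz',o['tcp_rot'],degrees=True)
    d=Rm.inv().apply(np.array(p)-o['ee_pos'])*100
    yaw=o['tcp_rot'][2] if yaw is None else yaw
    rv=(Rm.inv()*R.from_euler('xyz',[180,0,yaw],degrees=True)).as_rotvec()
    print('pos',np.round(o['ee_pos'],4),'rot',np.round(o['tcp_rot'],2),'t',round(o['time'],2),'q',np.round(o['q'],0)); print('shift cm',np.round(d,2),'turn',np.round(rv,3),'| per row of',rows,np.round(d/rows,3),np.round(rv/rows,4))
E
python3 - <<'E'
from h import *
print(bot.get_calibration('wrist'))
to([.43,-.29,.34],rows=8)
E
```

```text
{'intrinsics': array([[312.21683163,   0.        , 280.87883154],
       [  0.        , 312.21683163, 208.40128214],
       [  0.        ,   0.        ,   1.        ]]), 'T_tool_cam': array([[ 1.06499507e-03, -9.55650974e-01, -2.94499715e-01,
         7.54977160e-02],
       [ 9.99998673e-01,  1.38083550e-03, -8.64527602e-04,
        -6.91851549e-04],
       [ 1.23284231e-03, -2.94498404e-01,  9.55651176e-01,
        -1.83074562e-01],
       [ 0.00000000e+00,  0.00000000e+00,  0.00000000e+00,
         1.00000000e+00]])}
pos [ 0.174  -0.5218  0.1915] rot [180.    -0.    18.44] t 1.2 q [-72.   5.  10.  95.   0.  90.]
shift cm [ 31.62 -13.89 -14.85] turn [ 0. -0. -0.] | per row of 8 [ 3.953 -1.736 -1.856] [ 0. -0. -0.]
```

```bash
python3 -m pendant '[[[3,-1.4,-1.9,0,0,0,100],[3,-1.4,-1.9,0,0,0,100],[3,-1.4,-1.9,0,0,0,100],[3,-1.4,-1.9,0,0,0,100],[3,-1.4,-1.9,0,0,0,100]]]'; python3 -m pendant '[[[3,-1.4,-1.9,0,0,0,100],[3,-1.4,-1.9,0,0,0,100],[3,-1.4,-1.5,0,0,0,100],[3,-1.4,0,0,0,0,100],[0,0,0,0,0,0,100]]]'
python3 - <<'E'
from h import *
o,im=snap('wrist'); save(im,'w1.png',1.4)
print(o['ee_pos'],o['time'])
for t,z in (('pliers_stand',0),('pliers_grip',.143),('pliers',.023)):
    for m in bot.mark_of('wrist',t)[:2]: print(t,np.round(m['uv'],1),round(m['confidence'],2),np.round(atz('wrist',m['uv'],z,o),4))
E
```

```text
time: 1.62
ee_pos: [0.2933, -0.4063, 0.2841]
tcp_rot: [-179.5, 0.1, 17.9]
wrist_force: [0.4, -0.3, 0.2]
opening: 0.0853
time: 2.03
ee_pos: [0.3977, -0.3083, 0.3446]
tcp_rot: [-179.8, -0.2, 18.0]
wrist_force: [0.3, -0.4, -0.4]
opening: 0.0856
[ 0.39767537 -0.30826401  0.34460507] 2.0333
pliers_stand [291.6  83.5] 0.83 [ 0.5159 -0.2848  0.    ]
pliers_grip [292.8  71.4] 0.66 [ 0.5157 -0.2821  0.143 ]
pliers [288.5  88.4] 0.68 [ 0.5058 -0.2826  0.023 ]
```

View pics/w1.png

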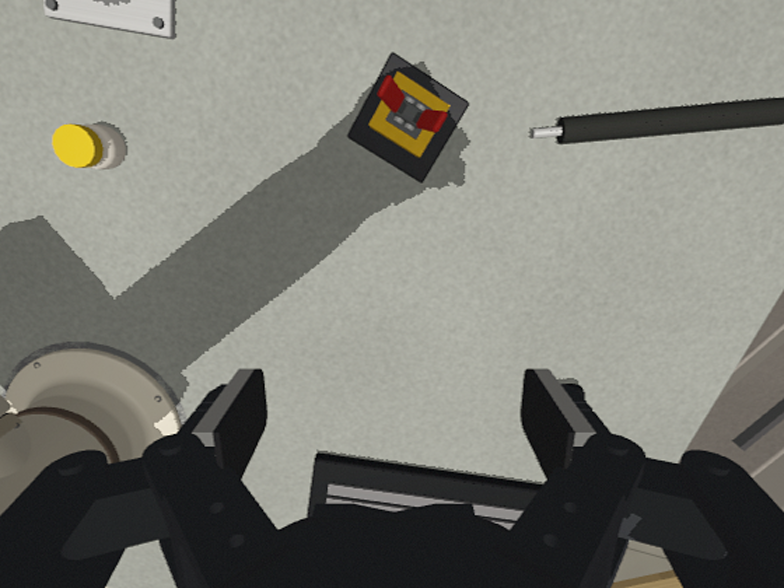

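Third picture. The stand is at native (293,82). The red handles are at about (277,67) and (310,86), so their line is turned about 29° from the tool's y. Next I go above it for a nadir look with the yaw matched.

```bash
python3 -c "
from h import *
to([.441,-.268,.29],-11.5,5)"
```

```text
pos [ 0.3939 -0.3116  0.3439] rot [-1.7979e+02 -4.0000e-02  1.7810e+01] t 2.23 q [-38.   5.  28. 113.   0. 124.]
shift cm [ 5.81 -2.69  5.41] turn [-0.004  0.     0.512] | per row of 5 [ 1.162 -0.539  1.081] [-8.000e-04  1.000e-04  1.023e-01]
```

```bash
python3 -m pendant '[[[1.2,-0.5,1,0,0,0.1,100],[1.1,-0.6,1,0,0,0.1,100],[1.1,-0.8,1.1,0,0,0.1,100],[1,-0.9,1.1,0,0,0.1,100],[1,-0.9,1.1,0,0,0.1,100]]]'
python3 -m pendant '[[[0,0,0,0,0,0,100],[0,0,0,0,0,0,100]]]'
cat > hand.py <<'E'
from h import *
o,im=snap('wrist'); save(im,'w2.png',1.4)
print(o['ee_pos'],o['tcp_rot'],o['time'])
hsv=cv2.cvtColor(im,cv2.COLOR_RGB2HSV)
m=((hsv[...,0]<6)|(hsv[...,0]>174))&(hsv[...,1]>150)&(hsv[...,2]>50)
n,l,s,c=cv2.connectedComponentsWithStats(m.astype(np.uint8))
for i in range(1,n):
    if s[i,4]>60: print('red',s[i],c[i],np.round(atz('wrist',c[i],.13,o),4))
y=((hsv[...,0]>18)&(hsv[...,0]<30)&(hsv[...,1]>150)).astype(np.uint8)
n,l,s,c=cv2.connectedComponentsWithStats(y)
for i in range(1,n):
    if s[i,4]>300: print('yel',s[i],c[i],cv2.minAreaRect(np.argwhere(l==i)[:,::-1].astype(np.float32)))
for t,z in (('pliers_stand',0),('pliers_grip',.143),('pliers',.023)):
    for k in bot.mark_of('wrist',t)[:1]: print(t,np.round(k['uv'],1),round(k['confidence'],2),np.round(atz('wrist',k['uv'],z,o),4))
E
python3 hand.py
```

```text
time: 2.65
ee_pos: [0.4403, -0.2743, 0.2902]
tcp_rot: [-179.9, -0.0, -12.6]
wrist_force: [-0.6, 0.5, 0.4]
opening: 0.0852
time: 2.82
ee_pos: [0.4392, -0.2748, 0.2871]
tcp_rot: [-179.8, 0.2, -12.9]
wrist_force: [0.1, 0.7, 0.5]
opening: 0.0852
[ 0.43915802 -0.27482301  0.28706974] [-179.84198237    0.24872145  -12.91722148] 2.8167
red [246 104  22  19 365] [256.14794521 112.88767123] [ 0.5169 -0.2647  0.13  ]
red [286 104  19  19 324] [295.22839506 112.7191358 ] [ 0.508  -0.3044  0.13  ]
yel [252  89  50  16 617] [276.1993517   94.88330632] ((276.5, 96.5), (15.0, 49.0), 90.0)
yel [   0   92   52   78 2490] [ 25.30281124 132.53694779] ((25.5, 130.5), (51.0, 77.0), 0.0)
yel [253 122  49  15 550] [276.44909091 130.16      ] ((277.0, 129.0), (14.0, 48.0), 90.0)
yel [ 72 240  34  30 764] [ 88.11387435 254.53534031] ((87.75, 254.25), (29.698482513427734, 30.405588150024414), 45.0)
pliers_stand [275.3 113.2] 0.84 [ 0.5117 -0.2812  0.    ]
pliers_grip [275.1 113. ] 0.82 [ 0.5124 -0.2842  0.143 ]
pliers [274.1 114.8] 0.92 [ 0.5101 -0.2796  0.023 ]
```

View pics/w2.png

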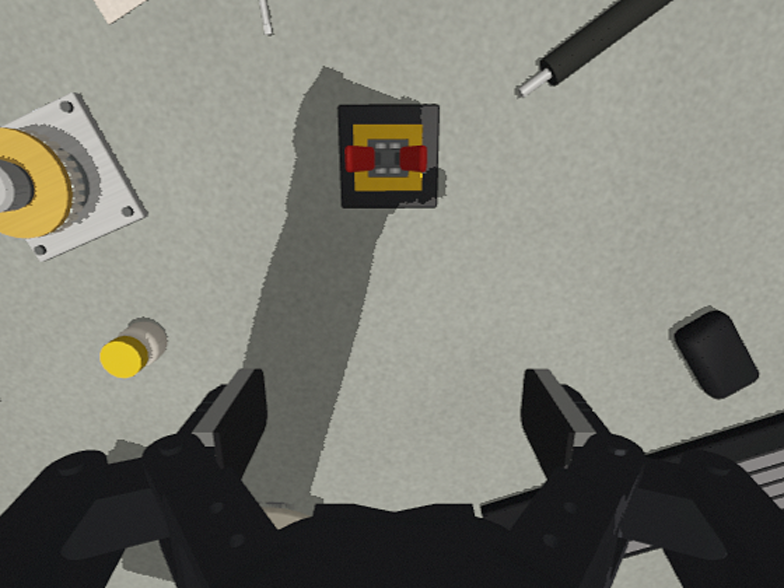

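Fourth picture. The pliers are square to the image at native (276,113), so their y lies along the tool's y at yaw −12.9°. The handle midpoint gives (0.5125, −0.2846), which agrees with the grip mark.

```bash
python3 -c "
from h import *
to([.5125,-.2845,.20],-12.9,3)"
```

```text
pos [ 0.4396 -0.275   0.2881] rot [-1.7987e+02  1.5000e-01 -1.2940e+01] t 3.02 q [-32.   4.  20. 106.   0. 161.]
shift cm [ 7.34 -0.69  8.79] turn [-0.002  0.003 -0.001] | per row of 3 [ 2.448 -0.228  2.93 ] [-0.0008  0.0008 -0.0003]
```

```bash
python3 -m pendant '[[[2.4,-0.2,2.9,0,0,0,100],[2.4,-0.2,2.9,0,0,0,100],[2.4,-0.2,2.9,0,0,0,100],[0,0,0,0,0,0,100]]]'
python3 -c "
from h import *
o,im=snap('wrist'); save(im,'w3.png',1)
m=bot.mark_of('wrist','pliers_grip')[0]; print(m,atz('wrist',m['uv'],.143,o))
hsv=cv2.cvtColor(im,cv2.COLOR_RGB2HSV)
m=((hsv[...,0]<6)|(hsv[...,0]>174))&(hsv[...,1]>150)&(hsv[...,2]>50)
n,l,s,c=cv2.connectedComponentsWithStats(m.astype(np.uint8))
P=[]
for i in range(1,n):
    if s[i,4]>60: P.append(atz('wrist',c[i],.145,o)); print('red',s[i],P[-1])
d=P[0]-P[1]; print(np.sum(P,0)/2,np.degrees(np.arctan2(d[1],d[0]))-90)
to([.5125,-.2845,.121],-12.9,3)"
```

```text
time: 3.35
ee_pos: [0.513, -0.289, 0.2041]
tcp_rot: [179.9, -0.5, -12.9]
wrist_force: [0.3, 0.0, -1.1]
opening: 0.0858
{'uv': [274.5, 209.6], 'confidence': 0.67} [ 0.51351057 -0.28292987  0.143     ]
red [241 190  26  36 536] [ 0.51979654 -0.26671832  0.145     ]
red [289 190  25  36 498] [ 0.51125949 -0.30455275  0.145     ]
[ 0.51552802 -0.28563553  0.145     ] -12.715416952697552
pos [ 0.5114 -0.2891  0.2096] rot [179.82  -0.68 -12.93] t 3.45 q [-29.  10.  18.  97.   0. 163.]
shift cm [-0.1  -0.5   8.86] turn [ 0.003 -0.012 -0.001] | per row of 3 [-0.034 -0.167  2.953] [ 0.001  -0.0039 -0.0002]
```

```bash
python3 -m pendant '[[[0,-0.5,2.6,0,-0.01,0,100],[0,0,2.6,0,0,0,100],[0,0,2,0,0,0,100],[0,0,0,0,0,0,100],[0,0,0,0,0,0,100]]]'
python3 -c "
from h import *
to([.513,-.2845,.121],-12.9,1)"
```

```text
time: 3.87
ee_pos: [0.5126, -0.2876, 0.1467]
tcp_rot: [179.6, -0.8, -12.9]
wrist_force: [-1.2, -0.1, 1.0]
opening: 0.0852
pos [ 0.5126 -0.2876  0.1467] rot [179.57  -0.82 -12.9 ] t 3.87 q [-29.   8.   9.  90.  -0. 164.]
shift cm [-0.06 -0.33  2.56] turn [ 0.007 -0.014 -0.   ] | per row of 1 [-0.063 -0.329  2.564] [ 0.0074 -0.0144 -0.0001]
```

```bash
python3 -m pendant '[[[0,-0.3,1.3,0.007,-0.014,0,100],[0,-0.1,0.9,0,0,0,100],[0,0,0.5,0,0,0,100],[0,0,0,0,0,0,100]]]'
python3 -c "
from h import *
to([.513,-.2845,.121],-12.9,1)"
```

```text
time: 4.2
ee_pos: [0.5149, -0.2852, 0.1242]
tcp_rot: [179.9, -0.4, -12.9]
wrist_force: [-0.1, 0.0, 0.3]
opening: 0.0852
pos [ 0.5149 -0.2852  0.1242] rot [179.88  -0.4  -12.93] t 4.2 q [-29.   9.   7.  88.  -0. 164.]
shift cm [-0.2  -0.03  0.32] turn [ 0.002 -0.007 -0.001] | per row of 1 [-0.203 -0.027  0.319] [ 0.0021 -0.0069 -0.0006]
```

```bash
python3 -m pendant '[[[-0.2,0,0.3,0,-0.007,0,62],[0,0,0,0,0,0,62],[0,0,0,0,0,0,62],[0,0,0,0,0,0,62],[0,0,0,0,0,0,62]]]' 20
python3 -m pendant '[[[0,0,0,0,0,0,54],[0,0,0,0,0,0,54],[0,0,0,0,0,0,54]]]' 20
python3 -m pendant '[[[0,0,0,0,0,0,54],[0,0,0,0,0,0,54]]]' 20
```

```text
time: 4.62
ee_pos: [0.5132, -0.2849, 0.122]
tcp_rot: [179.9, -0.0, -12.9]
wrist_force: [-0.3, 0.2, -0.0]
opening: 0.0527
time: 4.87
ee_pos: [0.5134, -0.285, 0.1225]
tcp_rot: [179.8, -0.1, -12.9]
wrist_force: [-0.3, 0.1, -0.5]
opening: 0.046
time: 5.03
ee_pos: [0.5134, -0.285, 0.1226]
tcp_rot: [179.8, -0.1, -12.9]
wrist_force: [0.2, -0.2, 0.8]
opening: 0.0462
```

```bash
python3 -m pendant '[[[0,0,-1,0,0,0,52],[0,0,-2,0,0,0,52],[0,0,-3,0,0,0,52],[0,0,-3,0,0,0,52],[0,0,-3,0,0,0,52]]]' 
python3 -c "
from h import *
o,im=snap('wrist'); save(im,'w4.png',1.4); print(o['wrist_force'])
to([.41,.265,.28],-178,1)"
```

```text
time: 5.45
ee_pos: [0.5104, -0.283, 0.2419]
tcp_rot: [-180.0, 0.6, -12.9]
wrist_force: [0.3, -0.7, 0.1]
opening: 0.0445
[ 0.33531669 -0.70966071  0.13731828]
pos [ 0.5114 -0.2835  0.2486] rot [ 1.7991e+02  1.4000e-01 -1.2910e+01] t 5.5 q [-29.  12.  24. 103.  -0. 164.]
shift cm [-22.15 -51.2   -3.16] turn [ 4.000e-03 -2.000e-03  2.881e+00] | per row of 1 [-22.148 -51.195  -3.164] [ 3.8000e-03 -1.9000e-03  2.8813e+00]
```

View pics/w4.png

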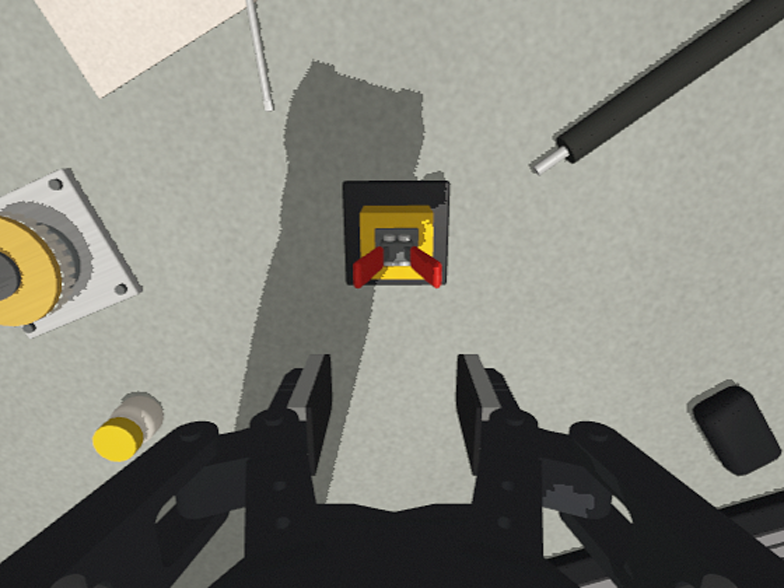

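Fifth picture. The pliers stayed in the stand at native ≈(283,180), upright, because the pads slid off. I'll regrip a little lower with more squeeze and lift slowly.

```bash
python3 -m pendant '[[[0,0,0.5,0,0,0,88],[0,0,1,0,0,0,88],[0,0,3,0,0,0,88],[0,0,3,0,0,0,88],[0,0,0,0,0,0,88]]]'
python3 -c "
from h import *
o,im=snap('wrist')
hsv=cv2.cvtColor(im,cv2.COLOR_RGB2HSV)
m=((hsv[...,0]<6)|(hsv[...,0]>174))&(hsv[...,1]>150)&(hsv[...,2]>50)
n,l,s,c=cv2.connectedComponentsWithStats(m.astype(np.uint8))
P=[]
for i in range(1,n):
    if s[i,4]>60: P.append(atz('wrist',c[i],.135,o)); print('red',s[i],P[-1])
d=P[0]-P[1]; print(np.sum(P,0)/2,np.degrees(np.arctan2(d[1],d[0]))-90)
to([.513,-.2846,.117],-12.9,1)"
```

```text
time: 5.92
ee_pos: [0.5127, -0.2845, 0.1741]
tcp_rot: [179.8, -0.3, -12.9]
wrist_force: [-1.5, 1.0, -1.1]
opening: 0.0751
red [242 197  29  42 668] [ 0.51710127 -0.26506739  0.135     ]
red [295 197  29  41 664] [ 0.50829486 -0.30461326  0.135     ]
[ 0.51269806 -0.28484033  0.135     ] -12.554254938178218
pos [ 0.5131 -0.2847  0.1769] rot [179.75  -0.41 -12.91] t 5.97 q [-29.   9.  13.  93.  -0. 164.]
shift cm [-0.05 -0.03  5.99] turn [ 0.004 -0.007 -0.   ] | per row of 1 [-0.049 -0.03   5.989] [ 0.0044 -0.0072 -0.0003]
```

```bash
python3 -m pendant '[[[0,0,2,0,-0.007,0,88],[0,0,2,0,0,0,88],[0,0,1.5,0,0,0,88],[0,0,0.5,0,0,0,88],[0,0,0,0,0,0,88]]]'
python3 -m pendant '[[[0,0,0.3,0,0,0,50],[0,0,0.2,0,0,0,50],[0,0,0,0,0,0,50],[0,0,0,0,0,0,50],[0,0,0,0,0,0,50]]]' 40
python3 -m pendant '[[[0,0,0,0,0,0,44],[0,0,0,0,0,0,44],[0,0,0,0,0,0,44]]]' 40
python3 -m pendant '[[[0,0,-0.4,0,0,0,44],[0,0,-0.6,0,0,0,44],[0,0,-0.7,0,0,0,44],[0,0,-0.6,0,0,0,44],[0,0,0,0,0,0,44]]]'
python3 -c "
from h import *
o,im=snap('wrist'); save(im,'w5.png',1.4); print(o['wrist_force'],o['ee_pos'],o['opening'])
for k in ('pliers_grip','pliers','pliers_stand'):
    for m in bot.mark_of('wrist',k)[:1]: print(k,m)
"
```

```text
time: 6.38
ee_pos: [0.5135, -0.2852, 0.1201]
tcp_rot: [179.7, -0.2, -12.9]
wrist_force: [0.0, 0.1, 1.1]
opening: 0.0752
time: 6.8
ee_pos: [0.5152, -0.2861, 0.12]
tcp_rot: [179.6, -0.5, -12.9]
wrist_force: [-0.1, -1.0, -0.1]
opening: 0.0427
time: 7.05
ee_pos: [0.5156, -0.2863, 0.1212]
tcp_rot: [179.6, -0.6, -12.9]
wrist_force: [1.0, -0.3, -0.4]
opening: 0.0376
time: 7.47
ee_pos: [0.5153, -0.2861, 0.1469]
tcp_rot: [179.6, -0.6, -12.9]
wrist_force: [0.3, 0.2, 0.7]
opening: 0.0377
[0.34336582 0.19601561 0.69010814] [ 0.51529344 -0.28606436  0.14694874] 0.03766871552790559
pliers_grip {'uv': [277.4, 241.0], 'confidence': 0.6}
pliers {'uv': [280.0, 194.4], 'confidence': 0.84}
pliers_stand {'uv': [279.1, 186.1], 'confidence': 0.66}
```

View pics/w5.png

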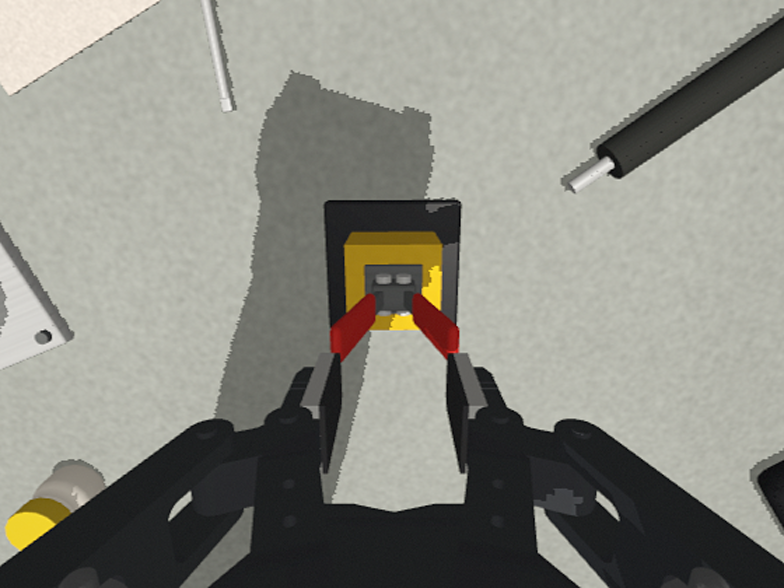

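Sixth picture. The pads (deep ends at native ≈(243,254) and (320,254)) sit above the handles, and the pliers are untouched in the stand. From the pad spacing, the pad ends are at camera depth ≈0.145 m. That puts them about 47–50 mm short of the reported TCP, which contradicts the description. The foot size in the picture confirms the camera height, so I trust this measurement. I'll go about 45 mm deeper, watching the force.

```bash
python3 -m pendant '[[[0,0,0,0,0,0,85],[0,0,0,0,0,0,85],[0,0,0,0,0,0,85],[-0.1,-0.15,1,0,-0.01,0,85],[-0.1,0,1.5,0,0,0,85]]]'
python3 -m pendant '[[[0,0,1.5,0,0,0,85],[0,0,1,0,0,0,85],[0,0,1,0,0,0,85],[0,0,0,0,0,0,85]]]'
python3 -c "
from h import *
o,im=snap('wrist'); save(im,'w6.png',1.4,(130,100,430,420));print(o['wrist_force'])
to([.513,-.2846,.077],-12.9,1)"
```

```text
time: 8.08
ee_pos: [0.5138, -0.2843, 0.1203]
tcp_rot: [179.6, 0.0, -12.9]
wrist_force: [-0.3, -0.9, -0.7]
opening: 0.0728
time: 8.42
ee_pos: [0.5119, -0.2833, 0.078]
tcp_rot: [179.7, 0.4, -12.9]
wrist_force: [-0.9, 0.2, -0.2]
opening: 0.0725
[-0.89731169  0.24238327 -0.21637576]
pos [ 0.5122 -0.2834  0.0791] rot [179.64   0.34 -12.92] t 8.47 q [-29.   9.   2.  83.  -0. 164.]
shift cm [0.1  0.1  0.21] turn [ 0.006  0.006 -0.   ] | per row of 1 [0.105 0.098 0.208] [ 0.0063  0.0059 -0.0003]
```

View pics/w6.png

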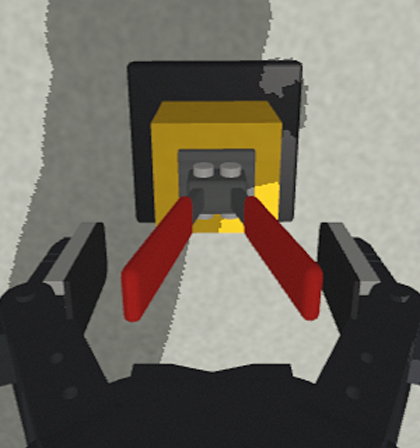

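Seventh picture. The pads now flank both handles (pad ends at crop (90,225) and (340,225), handle tops at (135,318) and (310,318)). Now gripping.

```bash
python3 -m pendant '[[[0.1,0.1,0.2,0.006,0.006,0,62],[0,0,0,0,0,0,62],[0,0,0,0,0,0,58],[0,0,0,0,0,0,54],[0,0,0,0,0,0,54]]]' 30
python3 -m pendant '[[[0,0,0,0,0,0,50],[0,0,0,0,0,0,50],[0,0,0,0,0,0,50],[0,0,0,0,0,0,50]]]' 30
python3 -m pendant '[[[0,0,-0.5,0,0,0,50],[0,0,-0.7,0,0,0,50],[0,0,-0.8,0,0,0,50],[0,0,-0.8,0,0,0,50],[0,0,0,0,0,0,50]]]'
python3 -c "
from h import *
o,im=snap('wrist'); save(im,'w7.png',1.4,(130,100,430,420));print(o['wrist_force'],o['ee_pos'],o['opening'])
for k in ('pliers_grip','pliers','pliers_stand'):
    for m in bot.mark_of('wrist',k)[:1]: print(k,m)
"
```

```text
time: 8.88
ee_pos: [0.5144, -0.2859, 0.0804]
tcp_rot: [179.9, -0.3, -12.9]
wrist_force: [0.3, -0.9, -1.7]
opening: 0.0461
time: 9.22
ee_pos: [0.5144, -0.2859, 0.0806]
tcp_rot: [179.9, -0.3, -12.9]
wrist_force: [-0.0, -0.6, 0.7]
opening: 0.0427
time: 9.63
ee_pos: [0.514, -0.2853, 0.1109]
tcp_rot: [180.0, -0.2, -12.9]
wrist_force: [0.0, -0.1, -1.1]
opening: 0.043
[ 0.0085492  -0.11607109 -1.07915179] [ 0.51395104 -0.28531283  0.11091655] 0.042985206501758286
pliers {'uv': [281.1, 213.8], 'confidence': 0.92}
pliers_stand {'uv': [279.2, 191.8], 'confidence': 0.57}
```

```bash
python3 -m pendant '[[[0,0,-1,0,0,0,50],[0,0,-2,0,0,0,50],[0,0,-2.5,0,0,0,50],[0,0,-3,0,0,0,50],[0,0,-2,0,0,0,50]]]'
python3 -m pendant '[[[0,-3,-0.5,0,0,-0.05,50],[0,-3,0,0,0,-0.1,50],[0,-3,0,0,0,-0.12,50],[0,-3,0,0,0,-0.12,50],[0,-3,0,0,0,-0.12,50]]]'
python3 -c "
from h import *
o,im=snap('wrist'); save(im,'w8.png',1.2,(130,100,430,420));print(o['wrist_force'],o['ee_pos'],o['opening'])
to([.587,.265,.20],-178,1)
"
```

```text
time: 10.25
ee_pos: [0.5099, -0.2831, 0.2118]
tcp_rot: [-179.8, 0.6, -12.9]
wrist_force: [1.3, 0.1, -0.6]
opening: 0.0428
time: 10.67
ee_pos: [0.5195, -0.1359, 0.2248]
tcp_rot: [-179.9, 0.1, 16.8]
wrist_force: [0.8, 0.5, -1.9]
opening: 0.043
[ 0.76487489  0.4886588  -1.92315844] [ 0.519524   -0.13589028  0.2248088 ] 0.04302525665067877
pos [ 0.5186 -0.1316  0.2257] rot [-1.7977e+02  5.0000e-02  1.7450e+01] t 10.72 q [-14.   4.  13.  99.   0. 148.]
shift cm [ 18.42 -35.77   2.7 ] turn [-2.000e-03 -5.000e-03 -2.872e+00] | per row of 1 [ 18.424 -35.769   2.697] [-2.1000e-03 -5.5000e-03 -2.8719e+00]
```

View pics/w8.png

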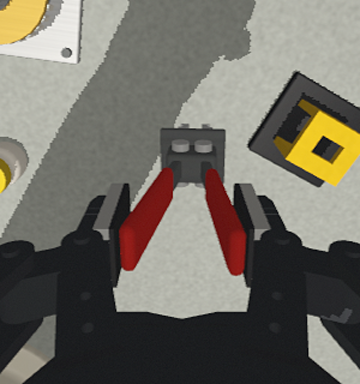

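Eighth picture. The pliers hang cleanly between the pads, out of the empty yellow stand (stand at crop (325,140)). Now the transit with the turn.

```bash
python3 -m pendant '[[[1.5,-2.6,0.2,0,0,-0.12,50],[1.7,-2.5,0.2,0,0,-0.12,50],[1.9,-2.3,0.2,0,0,-0.12,50],[2.1,-2.1,0.2,0,0,-0.12,50],[2.3,-1.9,0.2,0,0,-0.12,50]]]'
python3 -m pendant '[[[2.5,-1.6,0.2,0,0,-0.12,50],[2.7,-1.3,0.2,0,0,-0.12,50],[2.8,-1,0.2,0,0,-0.12,50],[2.9,-0.6,0.2,0,0,-0.12,50],[3,-0.2,0.2,0,0,-0.12,50]]]'
python3 -m pendant '[[[0,0,0,0,0,-0.12,50],[0,0,0,0,0,-0.12,50],[0,0,0,0,0,-0.12,50],[0,0,0,0,0,-0.12,50],[0,0,0,0,0,-0.12,50]]]'
python3 -m pendant '[[[0,0,0,0,0,-0.12,50],[0,0,0,0,0,-0.12,50],[0,0,0,0,0,-0.12,50],[0,0,0,0,0,-0.12,50],[0,0,0,0,0,-0.12,50]]]'
python3 -c "
from h import *
to([.587,.265,.20],-178,1)
"
```

```text
time: 11.13
ee_pos: [0.5407, 0.02, 0.2194]
tcp_rot: [-180.0, -0.1, 52.2]
wrist_force: [0.2, -0.9, -2.1]
opening: 0.043
time: 11.55
ee_pos: [0.552, 0.176, 0.212]
tcp_rot: [179.9, -0.1, 88.0]
wrist_force: [0.8, 0.0, -2.1]
opening: 0.0432
time: 11.97
ee_pos: [0.5508, 0.1837, 0.212]
tcp_rot: [180.0, -0.1, 123.9]
wrist_force: [0.2, 0.3, -1.2]
opening: 0.0426
time: 12.38
ee_pos: [0.5502, 0.1837, 0.214]
tcp_rot: [179.9, -0.1, 159.7]
wrist_force: [-0.2, 0.1, -1.4]
opening: 0.0429
pos [0.5502 0.1837 0.214 ] rot [ 1.7992e+02 -1.3000e-01  1.5966e+02] t 12.38 q [18. 10. 18. 98.  0. 39.]
shift cm [-0.63  8.9   1.41] turn [ 0.002 -0.002 -0.39 ] | per row of 1 [-0.629  8.9    1.407] [ 0.0019 -0.002  -0.3899]
```

```bash
python3 -m pendant '[[[-0.5,2.5,0.4,0,0,-0.12,50],[-0.6,2.5,0.4,0,0,-0.12,50],[-1,2.5,0.4,0,0,-0.12,50],[-1,1.3,0,0,0,-0.03,50],[0,0,0,0,0,0,50]]]'
python3 -c "
from h import *
o,im=snap('wrist'); save(im,'w9.png',1.4);print(o['ee_pos'],o['tcp_rot'])
for k,z in (('ring',.045),('ring_gap',.047),('ring_stand',0)):
    for m in bot.mark_of('wrist',k)[:2]: print(k,m,atz('wrist',m['uv'],z,o))
for m in bot.masks_of('wrist','ring')[:2]: print(m['extent'],m['pixels'].sum(),m['confidence']); np.save('ringmask.npy',m['pixels'])
hsv=cv2.cvtColor(im,cv2.COLOR_RGB2HSV)
b=((hsv[...,0]>105)&(hsv[...,0]<130)&(hsv[...,1]>130)&(hsv[...,2]>60)).astype(np.uint8)
n,l,s,c=cv2.connectedComponentsWithStats(b)
for i in range(1,n):
    if s[i,4]>100: print('blue',s[i],c[i],atz('wrist',c[i],.052,o))
"
```

```text
time: 12.8
ee_pos: [0.5987, 0.2671, 0.2049]
tcp_rot: [179.9, 0.0, -176.6]
wrist_force: [-0.6, 0.4, -2.0]
opening: 0.0427
[0.59872787 0.26707317 0.20488187] [ 1.79864108e+02  2.14832891e-02 -1.76641432e+02]
ring {'uv': [284.7, 99.3], 'confidence': 0.28} [0.51061721 0.26739574 0.045     ]
ring_gap {'uv': [286.1, 133.5], 'confidence': 0.98} [0.5449132  0.27103128 0.047     ]
ring_stand {'uv': [347.9, 217.3], 'confidence': 0.69} [0.64988713 0.36000374 0.        ]
ring_stand {'uv': [286.7, 98.9], 'confidence': 0.58} [0.50827158 0.27028084 0.        ]
[259.4, 69.4, 311.8, 142.7] 857 0.82
blue [ 264   74   45   48 1667] [285.98920216  97.68566287] [0.50926728 0.26851639 0.052     ]
```

View pics/w9.png

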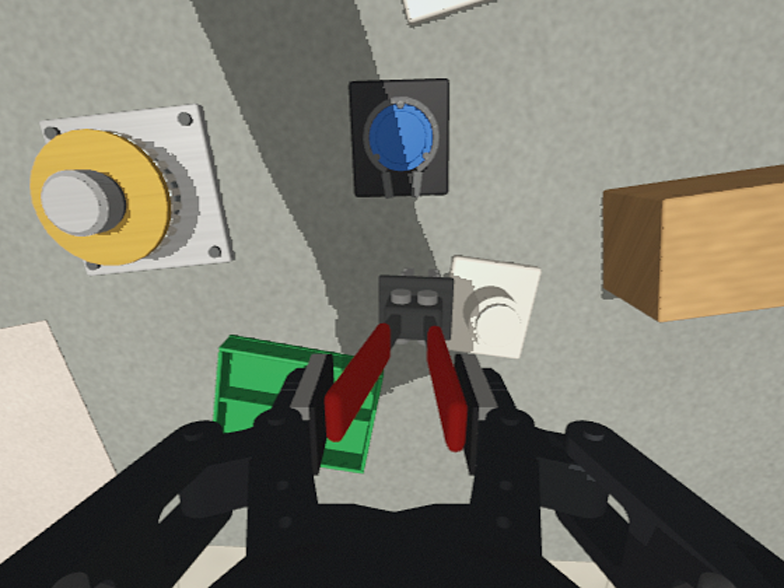

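Ninth picture. The ring is on the blue post at native (286,98) with its gap toward the bottom of the image, and ring_gap is at (286,133), about (0.545, 0.271). The pliers hang tilted in the y-plane: the collar is at native (296,220) against the axis at 281. I'll squeeze to parallel (18 mm) to re-align them, then touch the table to learn where the tips are.

```bash
python3 -m pendant '[[[0,0,1.5,0,0,0,35],[0,0,2,0,0,0,28],[0,0,2,0,0,0,21],[0,0,2,0,0,0,21],[0,0,2,0,0,0,21]]]' 30
python3 -m pendant '[[[0,0,1.3,0,0,0,21],[0,0,0.8,0,0,0,21],[0,0,0,0,0,0,21]]]' 30
python3 - <<'E'
from h import *
o,im=snap('wrist'); print(o['ee_pos'],o['tcp_rot'],o['wrist_force'],o['opening'])
hsv=cv2.cvtColor(im,cv2.COLOR_RGB2HSV)
m=((hsv[...,0]<6)|(hsv[...,0]>174))&(hsv[...,1]>150)&(hsv[...,2]>50)
n,l,s,c=cv2.connectedComponentsWithStats(m.astype(np.uint8))
for i in range(1,n):
    if s[i,4]>60: print('red',s[i],c[i],cv2.minAreaRect(np.argwhere(l==i)[:,::-1].astype(np.float32)))
for k in ('pliers','pliers_slot','pliers_grip'):
    for q in bot.mark_of('wrist',k)[:1]: print(k,q)
# ring direction and ears from previous mask
save(im,'w10.png',1.4)
E
```

```text
time: 13.47
ee_pos: [0.5992, 0.261, 0.1177]
tcp_rot: [179.6, 0.8, -177.4]
wrist_force: [-0.4, -0.1, -2.0]
opening: 0.0177
time: 13.72
ee_pos: [0.5969, 0.2578, 0.0929]
tcp_rot: [179.7, 0.6, -177.7]
wrist_force: [-0.1, -1.5, -2.1]
opening: 0.0178
[0.59687707 0.25776303 0.09291322] [ 179.71841062    0.57493987 -177.66341852] [-0.08074487 -1.50160695 -2.11151433] 0.017758154898773724
red [ 260  226   16   85 1058] [267.98582231 270.08506616] ((267.4623718261719, 267.9793395996094), (14.297121047973633, 84.24540710449219), 2.2025980949401855)
red [ 287  226   16   85 1044] [293.90708812 269.95785441] ((294.49896240234375, 267.9678039550781), (84.11753845214844, 14.347373962402344), 88.15238952636719)
pliers {'uv': [278.7, 193.6], 'confidence': 0.62}
pliers_grip {'uv': [281.3, 276.5], 'confidence': 0.59}
```

```bash
python3 -m pendant '[[[0,0,1.2,0,0,0,21],[0,0,0.6,0,0,0,21],[0,0,0.2,0,0,0,21],[0,0,0.2,0,0,0,21]]]'
python3 -m pendant '[[[0,0,0.2,0,0,0,21],[0,0,0.2,0,0,0,21]]]'
python3 -m pendant '[[[0,0,0.2,0,0,0,21],[0,0,0.2,0,0,0,21]]]'
```

```text
time: 14.25
ee_pos: [0.6003, 0.2598, 0.075]
tcp_rot: [179.5, 1.1, -177.6]
wrist_force: [-0.2, 0.6, -1.5]
opening: 0.018
time: 14.42
ee_pos: [0.6003, 0.2599, 0.0703]
tcp_rot: [179.5, 1.0, -177.6]
wrist_force: [0.1, -0.3, -1.9]
opening: 0.018
time: 14.58
ee_pos: [0.6019, 0.2608, 0.0689]
tcp_rot: [179.4, 1.3, -177.6]
wrist_force: [-0.0, -0.2, 10.6]
opening: 0.0181
```

```bash
python3 -m pendant '[[[0,0,-0.4,0,0,0,21],[0,0,-0.8,0,0.02,0,30],[0,0,0,0.01,0,0,45],[0,0,0,0,0,0,57],[0,0,0,0,0,0,57]]]'
python3 -m pendant '[[[0,0,0,0,0,0,57],[0,0,0,0,0,0,57]]]'
python3 - <<'E'
from h import *
o,im=snap('wrist'); print(o['ee_pos'],o['tcp_rot'],o['wrist_force'],o['opening'])
hsv=cv2.cvtColor(im,cv2.COLOR_RGB2HSV)
m=((hsv[...,0]<6)|(hsv[...,0]>174))&(hsv[...,1]>150)&(hsv[...,2]>50)
n,l,s,c=cv2.connectedComponentsWithStats(m.astype(np.uint8))
for i in range(1,n):
    if s[i,4]>60: print('red',s[i],c[i],cv2.minAreaRect(np.argwhere(l==i)[:,::-1].astype(np.float32)))
E
```

```text
time: 15.0
ee_pos: [0.6021, 0.2609, 0.0821]
tcp_rot: [-180.0, 0.3, -177.6]
wrist_force: [-0.5, -0.2, -1.5]
opening: 0.0486
time: 15.17
ee_pos: [0.6017, 0.2609, 0.0812]
tcp_rot: [-179.9, 0.2, -177.6]
wrist_force: [-0.2, 1.3, -1.7]
opening: 0.0484
[0.6017239  0.26094361 0.08118986] [-179.94205678    0.23317299 -177.57411001] [-0.22903599  1.25123948 -1.738043  ] 0.048411338041267425
red [ 223  230   43   88 1750] [243.81771429 274.23371429] ((243.19004821777344, 271.9321594238281), (24.448486328125, 92.75204467773438), 25.34617805480957)
red [ 296  230   43   87 1752] [317.57762557 273.8630137 ] ((318.20220947265625, 271.4629211425781), (92.24383544921875, 24.773855209350586), 64.35899353027344)
```

```bash
python3 -m pendant '[[[0,0,0.6,0,0,0,57],[0,0,0.4,0,0,0,57],[0,0,0.1,0,0,0,57],[0,0,0.1,0,0,0,57]]]'
python3 -m pendant '[[[0,0,0.15,0,0,0,57],[0,0,0.15,0,0,0,57]]]'
python3 -m pendant '[[[0,0,0.15,0,0,0,57],[0,0,0.15,0,0,0,57]]]'
python3 -m pendant '[[[0,0,0.15,0,0,0,57],[0,0,0.15,0,0,0,57]]]'
```

```text
time: 15.55
ee_pos: [0.6012, 0.2607, 0.0672]
tcp_rot: [-179.9, 0.2, -177.6]
wrist_force: [-0.4, 0.5, -3.4]
opening: 0.0487
time: 15.72
ee_pos: [0.6016, 0.2608, 0.0645]
tcp_rot: [-179.9, 0.2, -177.6]
wrist_force: [1.8, 0.8, 8.7]
opening: 0.0489
time: 15.88
ee_pos: [0.6034, 0.2614, 0.0643]
tcp_rot: [180.0, 0.6, -177.6]
wrist_force: [0.6, -0.4, 5.5]
opening: 0.0491
time: 16.05
ee_pos: [0.6051, 0.2619, 0.0641]
tcp_rot: [179.9, 0.9, -177.6]
wrist_force: [-0.3, -0.1, 4.8]
opening: 0.0487
```

```bash
python3 - <<'E'
from h import *
m=np.load('ringmask.npy'); o={'ee_pos':[.59872787,.26707317,.20488187],'tcp_rot':[179.864,.0215,-176.641]}
P=np.array([atz('wrist',(u,v),.049,o)[:2] for v,u in np.argwhere(m)])
c0=np.array(atz('wrist',(285.99,97.69),.052,o)[:2])
r=P-c0; R_=np.hypot(*r.T); a=np.degrees(np.arctan2(r[:,1],r[:,0]))
for lo,hi in((.028,.045),(.032,.045)):
    s=(R_>lo)&(R_<hi); print(c0,s.sum(),a[s].mean(),r[s].mean(0),R_[s].max(), (a[s].max()+a[s].min())/2)
im=cv2.imread('pics/w9.png'); 
save(cv2.resize(im,(560,420))[:,:,::-1],'ringc.png',5,(245,60,330,160))
E
python3 -c "
from h import *
o,im=snap('wrist')
print(bot.mark_of('wrist','pliers')[:1],bot.mark_of('wrist','pliers_slot')[:1])
m=bot.masks_of('wrist','pliers'); print(m[0]['extent'])
save(im,'w11.png',2.2,(160,100,400,340))
to([.545,.271,.13],-175,1)"
```

```text
[0.50926714 0.26852168] 187 5.64886676939083 [0.03319787 0.00317978] 0.04436985643103087 6.058883518618083
[0.50926714 0.26852168] 132 4.9501072900811405 [0.03563069 0.00302376] 0.04436985643103087 4.958455803539655
[{'uv': [278.9, 190.1], 'confidence': 0.83}] [{'uv': [279.2, 190.5], 'confidence': 0.9}]
[220.4, 182.6, 342.8, 320.4]
pos [0.605  0.2619 0.064 ] rot [ 179.86    0.83 -177.6 ] t 16.25 q [23. 18. 12. 82. -0. 21.]
shift cm [ 5.86  1.18 -6.68] turn [ 0.002  0.015 -0.045] | per row of 1 [ 5.86   1.178 -6.679] [ 0.0021  0.0146 -0.0453]
```

```bash
python3 -m pendant '[[[0,0,-1,0,0.015,0,57],[0,0,-2,0,0,0,57],[0,0,-2,0,0,-0.02,57],[1.5,0.2,-2.5,0,0,-0.025,57],[2,0.5,-0.5,0,0,0,57]]]'
python3 -m pendant '[[[1.5,0.4,0,0,0,0,57],[0.5,0,0,0,0,0,57],[0,0,0,0,0,0,57],[0,0,0,0,0,0,57]]]'
python3 -c "
from h import *
o,im=snap('wrist'); print(o['wrist_force'],o['opening'])
for t,z in (('pliers_slot',o['ee_pos'][2]-.060),('pliers',o['ee_pos'][2]-.0642),('ring_gap',.047),('ring',.045)):
    for m in bot.mark_of('wrist',t)[:1]: print(t,np.round(m['uv'],1),round(m['confidence'],2),atz('wrist',m['uv'],z,o).round(4))
save(im,'w12.png',2.2,(160,100,400,340))
to([.545,.2713,.13],-175,1)"
```

```text
time: 16.67
ee_pos: [0.5692, 0.2645, 0.1421]
tcp_rot: [180.0, -0.4, -175.0]
wrist_force: [0.4, 0.8, 0.1]
opening: 0.0487
time: 17.0
ee_pos: [0.5468, 0.2675, 0.1443]
tcp_rot: [179.9, -0.3, -174.9]
wrist_force: [0.9, 1.1, -1.7]
opening: 0.0491
[ 0.86633278  1.11969713 -1.73505774] 0.04914280072869529
pliers_slot [278.6 208.6] 0.64 [0.5465 0.2669 0.0843]
pliers [278.6 208.8] 0.89 [0.548  0.267  0.0801]
ring_gap [283.  196.9] 0.75 [0.5461 0.2708 0.047 ]
pos [0.5471 0.2674 0.1439] rot [ 179.94   -0.36 -174.97] t 17.25 q [26. 13. 14. 91.  0. 21.]
shift cm [0.16 0.41 1.39] turn [ 0.001 -0.006  0.001] | per row of 1 [0.164 0.408 1.392] [ 0.0011 -0.0063  0.0005]
```

```bash
python3 -m pendant '[[[0.15,0.4,0.8,0,-0.006,0,57],[0,0,0.8,0,0,0,57],[0,0,0,0,0,0,57],[0,0,0,0,0,0,57]]]'
python3 -c "
from h import *
o,im=snap('wrist'); print(o['wrist_force'],o['opening'])
for t,z in (('pliers_slot',o['ee_pos'][2]-.060),('ring_gap',.047)):
    for m in bot.mark_of('wrist',t)[:1]: print(t,np.round(m['uv'],1),round(m['confidence'],2),atz('wrist',m['uv'],z,o).round(4))
save(im,'w13.png',3,(180,100,380,300))
to([.545,.2713,.107],-175,1)"
```

```text
time: 17.58
ee_pos: [0.5455, 0.2712, 0.1246]
tcp_rot: [180.0, -0.1, -175.0]
wrist_force: [0.1, -0.1, -1.3]
opening: 0.049
[ 0.10773439 -0.10936285 -1.34391766] 0.0489768886774483
pliers_slot [277.4 209.2] 0.74 [0.5461 0.2696 0.0646]
ring_gap [278.1 205. ] 0.62 [0.5476 0.2701 0.047 ]
pos [0.5457 0.2712 0.1252] rot [ 1.7997e+02 -5.0000e-02 -1.7503e+02] t 17.73 q [26. 12. 11. 89.  0. 21.]
shift cm [0.07 0.01 1.82] turn [ 0.001 -0.001 -0.   ] | per row of 1 [0.072 0.013 1.819] [ 0.0005 -0.0008 -0.0004]
```

View pics/w13.png

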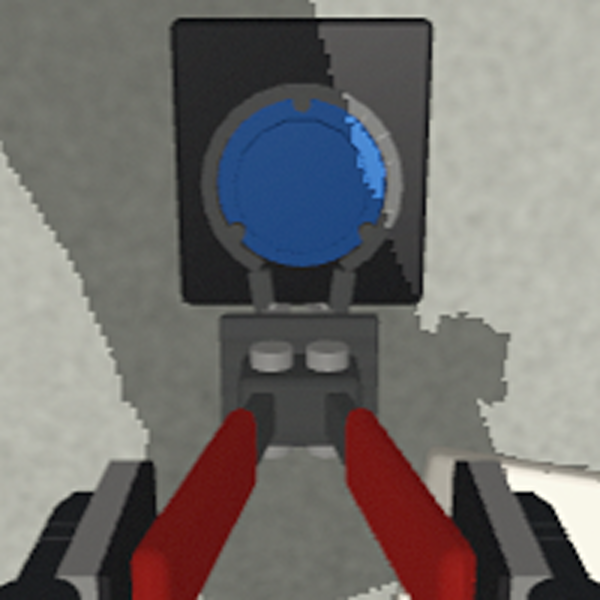

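Tenth picture. The ring's ears are at crop (262,290) and (342,290), with mid at 301. The collar centre is at 298 and the tips lie between the ears, so alignment is within 1 mm. I'll open slightly more for clearance and descend.

```bash
python3 -m pendant '[[[0.05,0.06,0.3,0,0,0,60],[0,0,0.3,0,0,0,60],[0,0,0.3,0,0,0,60]]]'
python3 -m pendant '[[[0,0,0.3,0,0,0,60],[0,0,0.25,0,0,0,60]]]'
python3 -m pendant '[[[0,0,0.15,0,0,0,60],[0,0,0.1,0,0,0,60],[0,0,0,0,0,0,60]]]'
```

```text
time: 17.98
ee_pos: [0.5458, 0.2721, 0.117]
tcp_rot: [179.9, 0.1, -175.0]
wrist_force: [-0.9, 0.5, -1.2]
opening: 0.0513
time: 18.15
ee_pos: [0.5458, 0.2721, 0.1109]
tcp_rot: [179.9, 0.1, -175.0]
wrist_force: [0.1, -0.7, -2.2]
opening: 0.0514
time: 18.4
ee_pos: [0.5455, 0.2719, 0.1072]
tcp_rot: [179.9, 0.0, -175.0]
wrist_force: [0.2, -0.9, -1.1]
opening: 0.0514
```

```bash
python3 -m pendant '[[[0,0,-0.05,0,0,0,55],[0,0,-0.05,0,0,0,52],[0,0,-0.03,0,0,0,50],[0,0,0,0,0,0,50]]]' 30
python3 -m pendant '[[[0,0,-0.05,0,0,0,46],[0,0,-0.05,0,0,0,43],[0,0,-0.05,0,0,0,40],[0,0,0,0,0,0,40]]]' 30
python3 -c "
from h import *
o,im=snap('wrist'); print(o['wrist_force'],o['opening'],o['ee_pos'])
save(im,'w14.png',3,(180,80,380,280))
for t,z in (('ring_gap',.047),):
    for m in bot.mark_of('wrist',t)[:1]: print(t,np.round(m['uv'],1),round(m['confidence'],2),atz('wrist',m['uv'],z,o).round(4))
m=bot.masks_of('wrist','ring')
for q in m[:1]:
    np.save('rm14.npy',q['pixels']); p=q['pixels']; print(q['extent'],q['confidence']); 
    for v in range(158,186,3): print(v,''.join('#' if x else '.' for x in p[v,250:312]))
"
```

```text
time: 18.73
ee_pos: [0.5456, 0.2719, 0.1089]
tcp_rot: [179.9, 0.0, -175.0]
wrist_force: [-0.5, 0.2, -1.4]
opening: 0.0431
time: 19.07
ee_pos: [0.5458, 0.272, 0.1109]
tcp_rot: [179.9, 0.1, -175.0]
wrist_force: [-0.1, 0.7, -2.3]
opening: 0.0343
[-0.08302377  0.6946067  -2.29728193] 0.03426185684370487 [0.54581205 0.27197033 0.11091999]
ring_gap [189.5 361.9] 0.29 [0.7105 0.1983 0.047 ]
[242.1, 129.5, 316.5, 204.6] 0.85
158 ...........................................................###
161 ...........................................................###
164 ...........................................................###
167 ...........................................................###
170 ..........................................................####
173 .........................................................#####
176 ######..............................................##########
179 ######.............................................###########
182 #####..............................................#########..
185 ######............................................########....
```

```bash
python3 -c "
import numpy as np
p=np.load('rm14.npy')
for v in range(184,206,2): print(v,''.join('#' if x else '.' for x in p[v,240:320]))
"
```

```text
184 .......########..............................................########...........
186 .........########.........................................#########.............
188 ...........#########....................................##########..............
190 .............########..................................########.................
192 ...............#######................................#######...................
194 ...............#########.............................########...................
196 ...............#########.............................########...................
198 ...............##########............................#######....................
200 ...............#########............................########....................
202 ................#######...............................#####.....................
204 ................................................................................
```

```bash
python3 -m pendant '[[[0,0,0.12,0,0,0,40],[0,0,0.05,0,0,0,40],[0,0,0,0,0,0,40]]]' 30
python3 -m pendant '[[[0,0,-0.08,0,0,0,36],[0,0,-0.05,0,0,0,33],[0,0,0,0,0,0,33]]]' 30
python3 -m pendant '[[[0,0,-0.4,0,0,0,33],[0,0,-0.4,0,0,0,33],[0,0,-0.4,0,0,0,33],[0,0,0,0,0,0,33]]]' 30
python3 -c "
from h import *
o,im=snap('wrist'); print(o['wrist_force'],o['opening'],o['ee_pos'])
save(im,'w15.png',3,(180,80,380,280))
m=bot.masks_of('wrist','ring')
for q in m[:1]:
    p=q['pixels']; print(q['extent'],q['confidence']); 
    for v in range(184,212,3): print(v,''.join('#' if x else '.' for x in p[v,240:320]))
"
```

```text
time: 19.47
ee_pos: [0.5458, 0.272, 0.1089]
tcp_rot: [179.9, 0.1, -175.0]
wrist_force: [-0.9, -0.2, -1.7]
opening: 0.0342
time: 19.72
ee_pos: [0.5458, 0.2719, 0.1102]
tcp_rot: [179.9, 0.1, -175.0]
wrist_force: [0.3, -0.4, -1.6]
opening: 0.0284
time: 20.05
ee_pos: [0.5456, 0.2719, 0.1235]
tcp_rot: [179.9, 0.1, -175.0]
wrist_force: [0.8, 0.1, -1.0]
opening: 0.0283
[ 0.84870555  0.08538221 -0.98468902] 0.028284976100799303 [0.54562544 0.27192173 0.12345834]
[242.4, 130.8, 312.4, 204.1] 0.75
184 .......#######................................................#######...........
187 .........########..........................................########.............
190 ............#######......................................#######................
193 ..............#######..................................#######..................
196 ..............########...............................#########..................
199 ..............########................................########..................
202 ...............######...................................####....................
205 ................................................................................
208 ................................................................................
211 ................................................................................
```

View pics/w15.png

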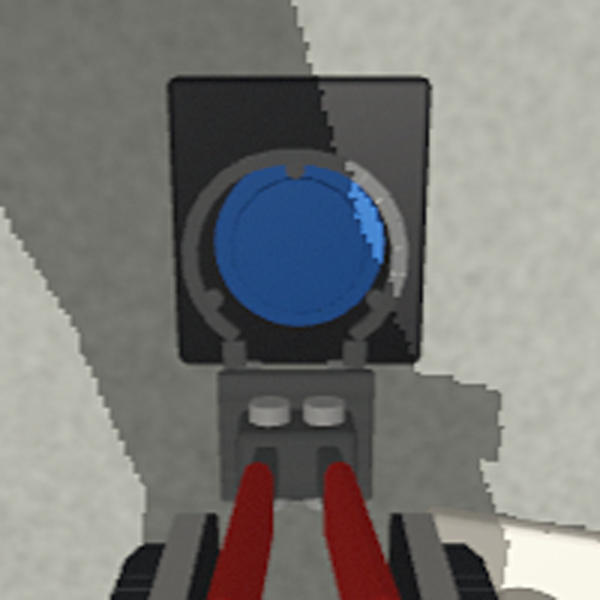

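Eleventh picture. The ring is lifted off the post shoulder, hung symmetrically on the tips. The ears are at crop (235,352) and (355,352), with the tips between them and the stub centred inside. Next is the transit to the drive.

```bash
python3 -m pendant '[[[0,0,-1.2,0,0,0,33],[0,0,-1.8,0,0,0,33],[0,0,-1.8,0,0,0,33],[-0.2,-0.8,-1.2,0,0,0,33],[-0.3,-1.6,-0.4,0,0,0,33]]]'
python3 -m pendant '[[[-0.4,-2.2,0,0,0,0,33],[-0.4,-2.4,0,0,0,0,33],[-0.4,-2.4,0,0,0,0,33],[-0.4,-2.4,0,0,0,0,33],[-0.4,-2.4,0,0,0,0,33]]]'
python3 -m pendant '[[[-0.4,-2.4,0,0,0,0,33],[-0.4,-2.2,0,0,0,0,33],[0,-1.4,0,0,0,0,33],[0,-0.6,0,0,0,0,33],[0,0,0,0,0,0,33]]]'
python3 -c "
from h import *
o,im=snap('wrist'); print(o['wrist_force'],o['opening'])
for t,z in (('shaft_axis',.05),('drive',0)):
    for m in bot.mark_of('wrist',t)[:1]: print(t,np.round(m['uv'],1),round(m['confidence'],2),atz('wrist',m['uv'],z,o).round(4))
save(im,'w16.png',1.4)
to([.598,.048,.19],-175,1)"
```

```text
time: 20.57
ee_pos: [0.5507, 0.2493, 0.1859]
tcp_rot: [-180.0, -0.3, -174.9]
wrist_force: [0.4, 0.3, -2.3]
opening: 0.028
time: 20.98
ee_pos: [0.5824, 0.1319, 0.1874]
tcp_rot: [180.0, -0.1, -174.6]
wrist_force: [0.5, 0.6, -1.9]
opening: 0.0283
time: 21.4
ee_pos: [0.5976, 0.0592, 0.1864]
tcp_rot: [-180.0, -0.2, -174.8]
wrist_force: [-0.3, -0.0, -1.6]
opening: 0.0288
[-0.34305021 -0.02668025 -1.63107976] 0.028803924128896586
drive [272.  153.1] 0.88 [0.5687 0.0473 0.    ]
pos [0.5974 0.0611 0.1866] rot [ 179.98   -0.18 -174.72] t 21.55 q [ 6. 12. 18. 96.  0.  1.]
shift cm [ 0.07 -1.31 -0.34] turn [ 0.    -0.003  0.005] | per row of 1 [ 0.065 -1.308 -0.345] [ 0.0003 -0.0031  0.0048]
```

```bash
python3 -m pendant '[[[0,-0.7,-0.3,0,0,0,28],[0,-0.5,0,0,0,0.005,24],[0,-0.1,0,0,0,0,21],[0,0,0,0,0,0,19],[0,0,0,0,0,0,19]]]' 40
cat > dm.py <<'E'
from h import *
import sys
o,im=snap('wrist'); print(o['wrist_force'],o['opening'],o['ee_pos'],o['tcp_rot'],o['time'])
save(im,sys.argv[1],1.4); np.save('im.npy',im)
import json; json.dump({k:list(map(float,o[k])) for k in('ee_pos','tcp_rot')},open('o.json','w'))
for t,z in (('shaft_axis',.05),('drive',0)):
    for m in bot.mark_of('wrist',t)[:1]: print(t,np.round(m['uv'],1),round(m['confidence'],2),atz('wrist',m['uv'],z,o).round(4))
q=bot.masks_of('wrist','ring')
if q: p=q[0]['pixels']; np.save('rm.npy',p); print(q[0]['extent'],q[0]['confidence'])
hsv=cv2.cvtColor(im,cv2.COLOR_RGB2HSV)
b=((hsv[...,0]>15)&(hsv[...,0]<28)&(hsv[...,1]>110)&(hsv[...,2]>40)).astype(np.uint8)
n,l,s,c=cv2.connectedComponentsWithStats(b)
for i in range(1,n):
    if s[i,4]>100: print('brass',s[i],c[i])
E
python3 dm.py w17.png; python3 -c "
import numpy as np
p=np.load('rm.npy')
r=np.where(p.any(1))[0]
for v in range(r[0],r[-1]+1,4): print(v,''.join('#' if x else '.' for x in p[v,230:330]))"
```

```text
time: 21.97
ee_pos: [0.5984, 0.0502, 0.1902]
tcp_rot: [180.0, -0.2, -174.8]
wrist_force: [-0.0, -0.3, -1.1]
opening: 0.0163
[-0.039619   -0.34558956 -1.09927818] 0.016281714751570368 [0.59843491 0.05024375 0.19015267] [ 1.79957467e+02 -1.60324464e-01 -1.74791544e+02] 21.9667
shaft_axis [283.4 278.5] 0.44 [0.7067 0.0645 0.05  ]
drive [281.4 152.3] 0.7 [0.5681 0.0495 0.    ]
[239.6, 129.4, 320.2, 203.7] 0.56
brass [ 236  107   98   92 2892] [291.0988935  137.68983402]
brass [ 247  135   68   67 1671] [275.22441652 174.46977858]
128 ...................................................##...............................................
132 .................................####################################...............................
136 ...........................#############################.....################.......................
140 ......................#####......................###..................###########...................
144 .................######...................................................###########...............
148 ..............#######..................
[... 726 characters left out ...]
...............................................###########............
180 ..............#########.......................................................#########.............
184 .................#######.....................................................#######................
188 ....................#######..............................................########...................
192 .......................######..........................................########.....................
196 .......................######.........................................########......................
200 .......................######.........................................########......................
```

```bash
cat > fit.py <<'E'
from h import *
import json
from scipy.optimize import least_squares
o=json.load(open('o.json')); im=np.load('im.npy'); p=np.load('rm.npy')
hsv=cv2.cvtColor(im,cv2.COLOR_RGB2HSV)
b=((hsv[...,0]>15)&(hsv[...,0]<28)&(hsv[...,1]>110)&(hsv[...,2]>40)).astype(np.uint8)
n,l,s,c=cv2.connectedComponentsWithStats(b); B=np.isin(l,[i for i in range(1,n) if s[i,4]>100])
B&=~p
K,T=campose('wrist',o)
def pj(X): q=(X-T[:3,3])@T[:3,:3]; return q[:,:2]/q[:,2:]*K[0,0]+K[:2,2]
# outermost brass pixel along rays from centroid
ctr=np.array([285.,153.]); E=[]
pts=np.argwhere(B)[:,::-1]; d=pts-ctr; an=np.arctan2(d[:,1],d[:,0]); r=np.hypot(*d.T)
for a in np.linspace(-np.pi,np.pi,73)[:-1]:
    k=np.abs(np.angle(np.exp(1j*(an-a))))<.04
    if k.any(): E.append(ctr+(r[k].max()+.5)*np.array([np.cos(a),np.sin(a)]))
E=np.array(E); t=np.linspace(0,2*np.pi,361)
def res(x):
    P=pj(np.c_[x[0]+.049*np.cos(t),x[1]+.049*np.sin(t),np.full(361,x[2])])
    dd=np.hypot(*(E[:,None]-P[None]).transpose(2,0,1)); i=dd.argmin(1)
    c=P.mean(0); return np.sign(np.hypot(*(E-c).T)-np.hypot(*(P[i]-c).T))*dd.min(1)
f=least_squares(res,[.568,.048,.06],loss='soft_l1',f_scale=.7,x_scale=.01)
print('washer',f.x.round(4),'rms',np.median(np.abs(f.fun)).round(2),len(E))
zt=o['ee_pos'][2]-.0633
v0=np.where(p.any(1))[0][0]
R0=R.from_euler('xyz',o['tcp_rot'],degrees=True)
def tool(X): return R0.inv().apply(X-np.array(o['ee_pos']))*1000
top=[atz('wrist',(281,v0+.0),zt,o)]
print('ring back outer tool mm',tool(top[0]).round(1),'v0',v0)
for v in(148,160,164,180,196):
    u=np.where(p[v])[0]
    if len(u): print(v,'outer',tool(atz('wrist',(u[0],v),zt,o)).round(1),tool(atz('wrist',(u[-1]+1,v),zt,o)).round(1))
print('shaft in tool mm',tool(np.array([f.x[0],f.x[1],f.x[2]])).round(1))
E
python3 fit.py
```

```text
washer [0.5657 0.0522 0.0603] rms 0.38 72
ring back outer tool mm [63.5  1.2 63.5] v0 128
148 outer [ 48.3 -27.7  63.4] [48.4 29.2 63.5]
160 outer [ 39.  -30.3  63.4] [39.  32.7 63.4]
164 outer [ 35.8 -30.5  63.4] [35.9 32.8 63.4]
180 outer [ 23.  -28.5  63.3] [23.  30.1 63.4]
196 outer [  9.7 -21.6  63.3] [ 9.7 23.2 63.3]
shaft in tool mm [ 32.1   4.9 130. ]
```

Run:
```python
import numpy as np,cv2
im=np.load('im.npy');p=np.load('rm.npy');hsv=cv2.cvtColor(im,cv2.COLOR_RGB2HSV)
b=((hsv[...,0]>15)&(hsv[...,0]<28)&(hsv[...,1]>110)&(hsv[...,2]>40))
ch='0123456789'
for v in range(100,206,4):
    print(v,''.join('B' if b[v,u] else '#' if p[v,u] else ch[min(9,int(hsv[v,u,2])//26)] for u in range(222,346)))
```

```text
100 7888889989989975555555555555555555555555555555555555555555555555555555555555555555555555555555555555555432222222245554566666
104 7888864444444389755555555555555555555555555555555555555555555555555555555555555555555555555555555555555555555555555554566666
108 57889744444443897555555555555555555555555555555544BBBBBBBBBBBBBBBBBBBBBBBBBBB55555555555555555555555555555555555555556566666
112 5688888888888888755555555555555555555555BBBBBBBBBBBBBBBBBBBBBBBBBBBBBBBBBBBBBBBBBBBBBB55555555555555555555555555555556666666
116 6678888888888888975555555555555545BBBBBBBBBBBBBBBBBBBBBBBBBBBBBBBBBBBBBBBBBBBBBBBBBBBBBBBBBB55555555555555555555555488666666
120 65688888888888888755555555555BBBBBBBBBBBBBBBBBBBBBBBBBBBBBBBBBBBBBBBBBBBBBBBBBBBBBBBBBBBBBBBBBBBBB45555555555555555488656666
124 6668888888888888875555554BBBBBBBBBBBBBBBBBBBBBBBBBBBBBBBBBBBBBBBBBBBBBBBBBBBBBBBBBBBBBBBBBBBBBBBBBBBB55555555555544787666666
128 66578888888888888875555BBBBBBBBBBBBBBBBBBBBBBBBBBBBBBBBBBBBBBBBBBBBBBBBBBBBBBBBBBBBBBBBBBBBBBBBBBBBBBBBB54455555544787556666
132 66668888888888888875BBBBBBBBBBBBBBBBBBBBBB######################
[... 1682 characters left out ...]
445BBBBBBBBBBBBB#######BBBBBBBBBBB444444787777778766666
188 66666666656888888888888865BBB######22BBBBBBBBBBBBBBBBBBBBBBBBBBBBBBBBBBBBBBBBBBBB########BBBBBBBBBBB555455447888888888766666
192 666666666667888888888886455555BB#####12BBBBBBBBBBBBBBBBBBBBBBBBBBBBBBBBBBBBBBBB#######BBBBBBBBBB4444444444432344447888766666
196 6666666666568888888767864445554######2BBBBBBBBBBBBBBBBBBBBBBBBBBBBBBBBBBBBBBBBB#######BBBBB444444444444444422344444678765666
200 6666666666667887544444313444444######223334BBBBBBBBBBBBBBBBBBBBBBBBBBBBBBBB333########45444445555555555555447888888888765666
204 6666666666644455432222345555554322222222222222222222222222222222222222222222222222222234443333332333333333333333335665666656
```

The character map gives the layout without a picture: washer centre at u≈285, ring centre at u≈281, and the shaft disc visible through the ring. I shift to align, lower to just above the nose, and compare again at nearly equal depth.

```bash
python3 -m pendant '[[[0.06,0.2,0.8,0,-0.002,0.003,17],[0,0.18,1,0,0,0,17],[0,0,0.8,0,0,0,17],[0,0,0,0,0,0,17]]]' 40
python3 dm.py w18.png
python3 - <<'E'
import numpy as np,cv2
im=np.load('im.npy');p=np.load('rm.npy');hsv=cv2.cvtColor(im,cv2.COLOR_RGB2HSV)
b=((hsv[...,0]>15)&(hsv[...,0]<28)&(hsv[...,1]>110)&(hsv[...,2]>40))
ch='0123456789'
for v in range(100,206,3):
    print(v,''.join('B' if b[v,u] else '#' if p[v,u] else ch[min(9,int(hsv[v,u,2])//26)] for u in range(225,345)))
E
python3 fit.py
```

```text
time: 22.5
ee_pos: [0.5973, 0.0547, 0.1611]
tcp_rot: [180.0, -0.0, -175.0]
wrist_force: [0.2, -0.2, -1.8]
opening: 0.0145
[ 0.18605574 -0.16495625 -1.76474614] 0.014453572501822805 [0.59730286 0.05465653 0.16105556] [ 1.79952877e+02 -4.63310790e-02 -1.74968937e+02] 22.5
drive [ 53.1 278.1] 0.69 [ 0.7422 -0.2136  0.    ]
[240.1, 131.7, 318.2, 212.3] 0.98
brass [ 226  106  108  101 3867] [280.13524696 145.67287303]
brass [ 246  135   68   67 1275] [279.49490196 169.60313725]
100 988888975555555555555555555555555555555555555555555555555555555555555555555555555555555555555555555542222222224555435666
103 438988755555555555555555555555555555555555555555555555555555555555555555555555555555555555555555555555544455555555435666
106 44388887555555555555555555555555555555555555555545544554BBB4545555555555555555555555555555555555555555555555555555445666
109 43788888755555555555555555555555555555BBBBBBBBBBBBBBBBBBBBBBBBBBBBBBBBBBB45555555555555555555555555555555555555555445666
112 888888887555555555555555555554BBBBBBBBBBBBBBBBBBBBBBBBBBBBBBBBBBBBBBBBBBBBBBBBBB44555555555555555555555555555555555466
[... 3539 characters left out ...]
##BBBBBBBBBBBBBBBBBBBBBBBBBBBBBBBBBBBBBB4BB3#######BBBBBBBBBB444444444532122234578787666
202 788888888888888886445BBBBBB######11111222222222222222222222222222222222211111221##2BBBBBB5444444444444432222344447777666
205 7788676432111344455444455BB###22222222222222222222222222222222222222222222222222222BB54444444444444444444322223344787666
washer [0.5657 0.0521 0.0604] rms 0.47 72
ring back outer tool mm [62.7  1.2 63.4] v0 129
148 outer [ 48.3 -26.9  63.3] [48.4 27.7 63.4]
160 outer [ 39.  -31.1  63.3] [39.1 31.9 63.4]
164 outer [ 35.9 -31.2  63.3] [35.9 31.3 63.4]
180 outer [ 23.  -28.5  63.3] [23.  29.3 63.3]
196 outer [  9.7 -23.2  63.3] [ 9.7 23.2 63.3]
shaft in tool mm [ 31.6   0.2 100.7]
```

Ring and shaft now agree within about 0.5 mm (lateral 280.2 against 279.5 px, fore-aft 31.3 against 31.2 mm). Lug clearance gives an opening of about 0.167 rad, and the washer is estimated at z≈0.060. Descending with force checks.

```bash
python3 -m pendant '[[[0,0,0.2,0,0,0,17],[0,0,0.3,0,0,0,17],[0,0,0.3,0,0,0,17]]]'
python3 -m pendant '[[[0,0,0.3,0,0,0,17],[0,0,0.3,0,0,0,17]]]'
python3 -m pendant '[[[0,0,0.3,0,0,0,17],[0,0,0.2,0,0,0,17]]]'
```

```text
time: 22.95
ee_pos: [0.599, 0.0545, 0.157]
tcp_rot: [180.0, 0.3, -175.0]
wrist_force: [0.1, -1.0, -0.8]
opening: 0.0146
time: 23.12
ee_pos: [0.5992, 0.0544, 0.1506]
tcp_rot: [180.0, 0.3, -175.0]
wrist_force: [1.0, -0.5, -1.1]
opening: 0.0146
time: 23.28
ee_pos: [0.599, 0.0544, 0.1447]
tcp_rot: [180.0, 0.3, -175.0]
wrist_force: [-0.4, -0.2, -1.2]
opening: 0.015
```

```bash
python3 -m pendant '[[[0.12,0,0.15,0,0.005,0,17],[0,0,0.2,0,0,0,17]]]'
python3 -m pendant '[[[0,0,0.2,0,0,0,17],[0,0,0.2,0,0,0,17]]]'
python3 -m pendant '[[[0,0,0.15,0,0,0,17],[0,0,0.1,0,0,0,17]]]'
```

```text
time: 23.45
ee_pos: [0.5975, 0.0543, 0.1406]
tcp_rot: [180.0, -0.1, -175.0]
wrist_force: [0.8, 0.2, -1.1]
opening: 0.0148
time: 23.62
ee_pos: [0.5976, 0.0543, 0.136]
tcp_rot: [180.0, -0.1, -175.0]
wrist_force: [0.2, -0.1, -1.7]
opening: 0.0144
time: 23.78
ee_pos: [0.5977, 0.0543, 0.1332]
tcp_rot: [180.0, -0.1, -175.0]
wrist_force: [-0.1, -1.5, 8.6]
opening: 0.0146
```

```bash
python3 dm.py w19.png; python3 fit.py
python3 - <<'E'
import numpy as np,cv2
im=np.load('im.npy');p=np.load('rm.npy');hsv=cv2.cvtColor(im,cv2.COLOR_RGB2HSV)
b=((hsv[...,0]>15)&(hsv[...,0]<28)&(hsv[...,1]>110)&(hsv[...,2]>40))
ch='0123456789'
for v in range(126,210,5):
    print(v,''.join('B' if b[v,u] else '#' if p[v,u] else ch[min(9,int(hsv[v,u,2])//26)] for u in range(225,345)))
E
```

```text
[-0.07670217 -1.507307    8.60908499] 0.01461411663913054 [0.59769816 0.05426077 0.13319562] [ 1.79958946e+02 -5.45895682e-02 -1.74999451e+02] 23.7833
drive [276.9 155.8] 0.78 [0.5648 0.0486 0.    ]
[239.5, 130.9, 318.0, 213.4] 0.89
brass [ 221  105  119  114 5221] [280.9327715  152.62938134]
brass [245 136  70  39 758] [278.83509235 150.40501319]
washer [0.566  0.0521 0.0629] rms 0.39 64
ring back outer tool mm [62.   1.2 63.4] v0 130
148 outer [ 48.3 -28.4  63.3] [48.4 28.5 63.4]
160 outer [ 39.  -31.9  63.3] [39.1 31.9 63.4]
164 outer [ 35.9 -32.   63.3] [35.9 32.  63.4]
180 outer [ 23.  -29.3  63.3] [23.  30.1 63.3]
196 outer [  9.7 -23.2  63.3] [ 9.7 23.2 63.3]
shaft in tool mm [31.7  0.6 70.3]
126 8888887555BBBBBBBBBBBBBBBBBBBBBBBBBBBBBBBBBBBBBBBBBBBBBBBBBBBBBBBBBBBBBBBBBBBBBBBBBBBBBBBBBBBBBBBBBBB5555555555555555554
131 888887BBBBBBBBBBBBBBBBBBBBBBBBBBBBBBBBBB##############################BBBBBBBBBBBBBBBBBBBBBBBBBBBBBBBBBBB455555555555545
136 8886BBBBBBBBBBBBBBBBBBBBBBBBBB##############3BBBBBBB#######BBBBB###############23BBBBBBBBBBBBBBBBBBBBBBBBBBB555555555547
141 6BBBBBBBBBBB
[... 1033 characters left out ...]
455555455455545454444444444444444444334#######BBBBBBBBBBBBBBBBBBBBBB4788888
186 BBBBBBBBBBBBBBBBBBBBBB#######44445555555555555555555555554544554444444444444444334######BBBBBBBBBBBBBBBBBBBBBBBB44788888
191 886BBBBBBBBBBBBBBBBBBBBBBBB####344444555555555555555555555555555555554444544443####BBBBBBBBBBBBBBBBBBBBBBBBBB54447877777
196 88887BBBBBBBBBBBBBBBBBBBBBB#######BB544444445555555555455555445445444434345B#######BBBBBBBBBBBBBBBBBBBBBBB44444444777777
201 888888876BBBBBBBBBBBBBBBBBB######23333BBBBBBBB44444444444444444445BBBBBB433322####2BBBBBBBBBBBBBBBBBBBB55555444447887877
206 8888888888886BBBBBBBBBBBBBB##222222222222222222222222222222222222222222222222222222BBBBBBBBBBBBBBB5444444445311222344787
```

The closer fit now puts the washer at 0.063, and the tips by touch are at 0.0637. The ring sits unchanged in the tool frame, so it is the tips that rest on the washer. I release in small steps, following down.

```bash
python3 -m pendant '[[[0,0,0.08,0,0,0,21],[0,0,0.05,0,0,0,21]]]'
python3 -m pendant '[[[0,0,0.08,0,0,0,25],[0,0,0.06,0,0,0,25]]]'
python3 -m pendant '[[[0,0,0.08,0,0,0,30],[0,0,0.08,0,0,0,30]]]'
```

```text
time: 24.15
ee_pos: [0.5981, 0.0544, 0.1332]
tcp_rot: [179.9, 0.0, -175.0]
wrist_force: [-0.7, -0.5, 2.0]
opening: 0.0178
time: 24.32
ee_pos: [0.5988, 0.0544, 0.1331]
tcp_rot: [179.9, 0.2, -175.0]
wrist_force: [-1.1, -0.4, 3.9]
opening: 0.0209
time: 24.48
ee_pos: [0.5995, 0.0545, 0.1329]
tcp_rot: [179.9, 0.4, -175.0]
wrist_force: [-0.5, -1.1, 6.9]
opening: 0.0255
```

```bash
python3 -m pendant '[[[0,0,0.07,0,0,0,35],[0,0,0.07,0,0,0,35]]]'
python3 -m pendant '[[[0,0,0.08,0,0,0,42],[0,0,0.08,0,0,0,42]]]'
python3 -c "
import os;os.system('python3 dm.py w20.png; python3 fit.py|tail -1')
import numpy as np
p=np.load('rm.npy')
r=np.where(p.any(1))[0]
for v in range(r[0],r[-1]+1,5): print(v,''.join('#' if x else '.' for x in p[v,225:335]))"
```

```text
time: 24.65
ee_pos: [0.6001, 0.0546, 0.1325]
tcp_rot: [179.9, 0.5, -175.0]
wrist_force: [0.1, 0.1, 7.2]
opening: 0.03
time: 24.82
ee_pos: [0.6005, 0.0547, 0.1315]
tcp_rot: [179.9, 0.6, -175.0]
wrist_force: [-0.9, 0.7, 8.6]
opening: 0.0358
[-0.8554129   0.70484764  8.61765489] 0.035794354502089794 [0.60047245 0.05466195 0.13153376] [ 179.94201478    0.5616399  -174.9931648 ] 24.8167
drive [275.5 154.3] 0.75 [0.5674 0.0477 0.    ]
[244.8, 128.4, 314.4, 201.7] 0.78
brass [ 220  100  121  115 6206] [280.08427328 150.2652272 ]
brass [249 133  29  33 191] [260.72251309 143.88481675]
brass [282 133  30  33 196] [298.70408163 143.80102041]
shaft in tool mm [35.3  0.4 68.4]
126 .................................................###########..................................................
131 ....................................######################################....................................
136 .............................##########..............####...........############..............................
141 ........................########.............................................
[... 713 characters left out ...]
..........
176 .....................#####..........................................................#####.....................
181 .......................####........................................................###........................
186 ..............................................................................................................
191 ..............................................................................................................
196 .................................#########............................#######.................................
201 ..................................#######.....................................................................
```

```bash
python3 -m pendant '[[[0,0,0.06,0,0,0,48],[0,0,0.05,0,0,0,48]]]'
python3 -m pendant '[[[0,0,0.05,0,0,0,54],[0,0,0.04,0,0,0,54]]]'
python3 -m pendant '[[[0,0,0.03,0,0,0,60],[0,0,0,0,0,0,60]]]'
python3 -c "
import os;os.system('python3 dm.py w21.png; python3 fit.py|tail -1')
import numpy as np
p=np.load('rm.npy')
r=np.where(p.any(1))[0]
for v in range(r[0],r[-1]+1,5): print(v,''.join('#' if x else '.' for x in p[v,225:335]))"
```

```text
time: 25.18
ee_pos: [0.6006, 0.0547, 0.1305]
tcp_rot: [179.9, 0.6, -175.0]
wrist_force: [0.2, 0.7, 9.3]
opening: 0.0404
time: 25.35
ee_pos: [0.6007, 0.0547, 0.1294]
tcp_rot: [179.9, 0.6, -175.0]
wrist_force: [-0.4, -0.5, 8.5]
opening: 0.0462
time: 25.52
ee_pos: [0.6003, 0.0547, 0.1281]
tcp_rot: [179.9, 0.5, -175.0]
wrist_force: [0.0, -0.2, 2.8]
opening: 0.0511
[ 0.03803542 -0.2362003   2.78221   ] 0.051121642794488824 [0.60028949 0.05467277 0.12811345] [ 179.94140178    0.50468992 -174.9929255 ] 25.5167
drive [277.1 155.2] 0.63 [0.5673 0.0493 0.    ]
[245.1, 132.1, 316.9, 204.5] 0.73
brass [ 219  100  123  117 6748] [279.96013634 151.25607587]
shaft in tool mm [35.1  0.3 65.2]
130 ................................................###...........................................................
135 ....................................#######################.....########......................................
140 ..............................########...................................######...............................
145 ...........................#####.................................
[... 610 characters left out ...]
..........
175 .....................###.............................................................####.....................
180 ....................................................................................###.......................
185 ..............................................................................................................
190 ..............................................................................................................
195 ..............................................................................................................
200 ......................................######.......................#######....................................
```

Ear gap ≈18.6 mm, so the ring is closed in the groove and the tips are clear of the ears. Lifting slowly while checking for drag.

```bash
python3 -m pendant '[[[0,0,-0.15,0,0,0,60],[0,0,-0.2,0,0,0,60],[0,0,-0.3,0,0,0,60]]]'
python3 -m pendant '[[[0,0,-0.4,0,0,0,60],[0,0,-0.5,0,0,0,60],[0,0,0,0,0,0,60]]]'
python3 -c "
import os;os.system('python3 dm.py w22.png; python3 fit.py')
import numpy as np
p=np.load('rm.npy')
r=np.where(p.any(1))[0]
for v in range(r[0],r[-1]+1,5): print(v,''.join('#' if x else '.' for x in p[v,225:335]))"
```

```text
time: 25.97
ee_pos: [0.5995, 0.0546, 0.1335]
tcp_rot: [179.9, 0.3, -175.0]
wrist_force: [0.1, -0.3, -1.7]
opening: 0.0513
time: 26.22
ee_pos: [0.5994, 0.0546, 0.1438]
tcp_rot: [179.9, 0.3, -175.0]
wrist_force: [0.4, -0.0, -0.9]
opening: 0.0511
[ 0.43881235 -0.01836802 -0.85730684] 0.051138772763552644 [0.5994218  0.05456701 0.14383785] [ 179.94332656    0.34180788 -174.99394019] 26.2167
[247.1, 128.4, 314.1, 205.5] 0.96
brass [ 223  102  115  109 6036] [280.06742876 150.88071571]
washer [0.5659 0.0521 0.0625] rms 0.38 65
ring back outer tool mm [62.   1.2 62.9] v0 130
148 outer [ 48.4 -23.7  63. ] [48.4 23.7 63. ]
160 outer [ 39.1 -25.6  63. ] [39.1 26.4 63.1]
164 outer [ 35.9 -25.7  63.1] [35.9 27.3 63.1]
180 outer [ 23.  -22.1  63.1] [23.  23.7 63.2]
196 outer [  9.7 -13.5  63.2] [ 9.7 15.1 63.3]
shaft in tool mm [34.   0.4 81.1]
130 ...................................................#########..................................................
135 .....................................#####################...############.....................................
140 ......................
[... 768 characters left out ...]
..........
175 ........................###........................................................###........................
180 ...........................##....................................................###..........................
185 ..............................##..............................................................................
190 ..............................................................................................................
195 ......................................#######.....................#######.....................................
200 .......................................#######...................#######......................................
```

```bash
python3 -m pendant '[[[0,0,-1.2,0,0,0,60],[0,0,-1.8,0,0,0,60],[0,0,-2,0,0,0,60],[0,0,-1.5,0,0,0,60],[0,0,-0.5,0,0,0,60]]]'
python3 -c "
import os;os.system('python3 dm.py w23.png; python3 fit.py')
import numpy as np
p=np.load('rm.npy')
r=np.where(p.any(1))[0]
for v in range(r[0],r[-1]+1,4): print(v,''.join('#' if x else '.' for x in p[v,235:325]))
from h import *
to([.5125,-.2846,.21],167.1,12)"
```

```text
time: 26.83
ee_pos: [0.5969, 0.0543, 0.2112]
tcp_rot: [179.9, -0.1, -175.0]
wrist_force: [0.6, 0.4, -0.3]
opening: 0.0511
[ 0.56067093  0.37673714 -0.27731577] 0.051107629590435764 [0.5969484  0.05428816 0.21119224] [ 1.79943075e+02 -1.26704322e-01 -1.74993918e+02] 26.8333
shaft_axis [282.  153.5] 0.83 [0.5645 0.054  0.05  ]
drive [276.6 149.9] 0.8 [0.5667 0.0477 0.    ]
[221.0, 199.1, 277.8, 318.9] 0.65
brass [  0  55  18  13 162] [ 7.98148148 61.42592593]
brass [  0  99  15  12 147] [  6.3877551  105.44897959]
brass [ 235  108   92   93 4315] [280.39397451 151.64542294]
washer [0.5658 0.0523 0.062 ] rms 0.29 72
ring back outer tool mm [ 6.3  1.2 63.3] v0 200
shaft in tool mm [ 30.8   0.6 149.2]
200 .....................................######...............................................
204 ..........................................................................................
208 ..........................................................................................
212 ..........................................................................................
216 ..........
[... 1973 characters left out ...]
.......
300 ########..................................................................................
304 ######....................................................................................
308 ####......................................................................................
312 ##........................................................................................
316 ..........................................................................................
pos [0.5964 0.0542 0.2082] rot [ 179.94   -0.3  -174.99] t 27.03 q [ 5. 13. 21. 98.  0.  0.]
shift cm [ 11.31 -33.02  -0.15] turn [ 0.    -0.005  0.312] | per row of 12 [ 0.943 -2.752 -0.013] [ 0.     -0.0005  0.026 ]
```

```bash
python3 -m pendant '[[[0.4,-1.2,0,0,0,0.03,60],[0.7,-2.2,0,0,0,0.03,60],[0.7,-2.6,0,0,0,0.03,60],[0.7,-2.8,0,0,0,0.03,60],[0.8,-2.8,0,0,0,0.03,60]]]'
python3 -m pendant '[[[0.9,-2.8,0,0,0,0.03,60],[1,-2.8,0,0,0,0.03,60],[1.1,-2.8,0,0,0,0.03,60],[1.1,-2.6,0,0,0,0.03,60],[1.1,-2.4,0,0,0,0.03,60]]]'
python3 -c "
from h import *
to([.5125,-.2846,.20],167.1,1)"
```

```text
time: 27.45
ee_pos: [0.5627, -0.0631, 0.2008]
tcp_rot: [180.0, -0.8, 176.3]
wrist_force: [-0.1, -0.1, -1.3]
opening: 0.0516
time: 27.87
ee_pos: [0.4869, -0.1975, 0.1949]
tcp_rot: [-179.8, -1.3, 166.8]
wrist_force: [-0.7, 0.0, -1.2]
opening: 0.0514
pos [ 0.4869 -0.1975  0.1949] rot [-179.84   -1.32  166.8 ] t 27.87 q [-22.   3.   8.  97.  -0.  -9.]
shift cm [-4.46 -7.89 -0.59] turn [-0.003 -0.023 -0.005] | per row of 1 [-4.463 -7.895 -0.592] [-0.0027 -0.023  -0.0051]
```

```bash
python3 -m pendant '[[[-1,-2,-0.3,0,-0.01,0,60],[-1.4,-2.3,-0.3,0,-0.01,0,60],[-1.2,-2,0,0,0,0,60],[-0.6,-1,0,0,0,0,60],[0,0,0,0,0,0,60]]]'
cat > st.py <<'E'
from h import *
o,im=snap('wrist'); print(o['wrist_force'],o['opening'])
np.save('im.npy',im)
for t,z in (('pliers_slot',o['ee_pos'][2]-.061),('pliers',o['ee_pos'][2]-.065),('pliers_stand',0)):
    for m in bot.mark_of('wrist',t)[:1]: print(t,np.round(m['uv'],1),round(m['confidence'],2),atz('wrist',m['uv'],z,o).round(4))
hsv=cv2.cvtColor(im,cv2.COLOR_RGB2HSV)
m=((hsv[...,0]<6)|(hsv[...,0]>174))&(hsv[...,1]>150)&(hsv[...,2]>50)
n,l,s,c=cv2.connectedComponentsWithStats(m.astype(np.uint8))
for i in range(1,n):
    if s[i,4]>200: print('red',s[i],c[i])
y=((hsv[...,0]>18)&(hsv[...,0]<30)&(hsv[...,1]>150)).astype(np.uint8)
n,l,s,c=cv2.connectedComponentsWithStats(y)
for i in range(1,n):
    if s[i,4]>300: print('yel',s[i],c[i],atz('wrist',c[i],.065,o).round(4),cv2.minAreaRect(np.argwhere(l==i)[:,::-1].astype(np.float32)))
to([.5125,-.2846,.14],167.1,1)
E
python3 st.py
```

```text
time: 28.28
ee_pos: [0.503, -0.2876, 0.1964]
tcp_rot: [-179.8, -0.5, 165.9]
wrist_force: [-0.4, -0.5, -1.4]
opening: 0.0514
[-0.42639654 -0.47319614 -1.44488318] 0.051424108660671104
pliers_slot [277.3 202. ] 0.58 [ 0.4966 -0.288   0.1354]
pliers [279.6 198.3] 0.64 [ 0.495  -0.2857  0.1314]
pliers_stand [283.7 184.1] 0.96 [ 0.5118 -0.2855  0.    ]
red [ 220  231   45   87 1776] [241.59177928 274.84966216]
red [ 297  231   45   87 1795] [319.62562674 274.45626741]
yel [ 255  163   60   60 1905] [287.92020997 181.50813648] [ 0.4966 -0.2778  0.065 ] ((284.5, 192.5), (59.0, 59.0), 90.0)
pos [ 0.5034 -0.2846  0.1975] rot [-179.84   -0.45  166.14] t 28.48 q [-29.  10.  16.  97.  -0. -15.]
shift cm [-0.93  0.24  5.74] turn [-0.003 -0.008 -0.017] | per row of 1 [-0.933  0.235  5.744] [-0.0027 -0.0079 -0.0168]
```

```bash
python3 -m pendant '[[[-0.75,0.1,1.2,0,-0.008,-0.016,60],[0,0.1,1.5,0,0,0,60],[0,0,1.5,0,0,0,60],[0,0,0.5,0,0,0,60],[0,0,0,0,0,0,60]]]'
python3 st.py
python3 - <<'E'
import numpy as np,cv2
im=np.load('im.npy');hsv=cv2.cvtColor(im,cv2.COLOR_RGB2HSV)
b=((hsv[...,0]>15)&(hsv[...,0]<30)&(hsv[...,1]>110)&(hsv[...,2]>40))
ch='0123456789'
for v in range(150,250,5):
    print(v,''.join('Y' if b[v,u] else ch[min(9,int(hsv[v,u,2])//26)] for u in range(230,335)))
E
```

```text
time: 28.9
ee_pos: [0.5119, -0.279, 0.151]
tcp_rot: [-179.8, 0.2, 167.4]
wrist_force: [-0.8, 0.2, -2.2]
opening: 0.051
[-0.81123133  0.1506627  -2.24625756] 0.05104973383897495
pliers_slot [281.  207.8] 0.63 [ 0.5116 -0.2778  0.09  ]
pliers [277.2 206.7] 0.77 [ 0.5112 -0.281   0.086 ]
red [ 221  235   44   83 1749] [241.74785592 276.98513436]
red [ 297  235   45   83 1774] [319.57609921 276.73844419]
yel [ 239  162   70   69 2850] [270.47122807 185.16070175] [ 0.4967 -0.2841  0.065 ] ((273.5, 196.0), (68.0, 69.0), 90.0)
pos [ 0.5126 -0.2801  0.1528] rot [-179.8     0.33  167.39] t 29.1 q [-29.   9.  10.  91.  -0. -16.]
shift cm [-0.08 -0.44  1.28] turn [-0.004  0.006  0.005] | per row of 1 [-0.078 -0.437  1.278] [-0.0035  0.0058  0.005 ]
150 333333333333333333333333333333333333333333333333333333333333332111111111111111111111111111111134444444444
155 333333333333333333333333333333333333333333323232232222222332111111111111111111111111111111111134444444444
160 333333333333333333333333223322232222222222222222222222222221111111111111111111111111111111110244444444444
165 33333333332323YYYY
[... 1147 characters left out ...]
3332222222222111111111111034444444444444
220 51211111111YYYYYYYYYYYYYY22222221134555555555444211114555555555544321122222232111111111111134444444444444
225 52211111111YYYYYYYYYYYYYY22222222222222222222222222222222222222222222222222232111111111110244444444444444
230 75111121211YYYYYYYYYYYYYY22222222221111112222222222222222222211111122222222222011001111010344444444444444
235 677777767777667777777777632233332111111111222222222222222222222211212233332234444444444444444444444444444
240 777777777777777777777775334444444432111111222222222222222222222222344444444433344444444444444444444444444
245 777667777777777777754344444444344442111112222222222222222222222222344444444444443344444444444444444444444
```

```bash
python3 -m pendant '[[[-0.08,-0.45,0,0,0.006,0.005,60],[0,0,0,0,0,0,60],[0,0,0,0,0,0,60]]]'
python3 st.py
python3 - <<'E'
import numpy as np,cv2
im=np.load('im.npy');hsv=cv2.cvtColor(im,cv2.COLOR_RGB2HSV)
b=((hsv[...,0]>15)&(hsv[...,0]<30)&(hsv[...,1]>110)&(hsv[...,2]>40))
ch='0123456789'
for v in list(range(160,178,2))+list(range(186,206)):
    print(v,hsv[v,265,2],''.join('Y' if b[v,u] else ch[min(9,int(hsv[v,u,2])//26)] for u in range(235,330)))
E
```

```text
time: 29.35
ee_pos: [0.5131, -0.2855, 0.155]
tcp_rot: [-179.7, 0.1, 167.1]
wrist_force: [-0.6, -0.6, -1.2]
opening: 0.0511
[-0.58466062 -0.55858141 -1.20360773] 0.05112393898299476
pliers_slot [277.7 208.7] 0.56 [ 0.5129 -0.2873  0.094 ]
pliers [278.4 206.6] 0.7 [ 0.5124 -0.2866  0.09  ]
pliers_stand [280.6 182.6] 0.8 [ 0.5123 -0.2851  0.    ]
red [ 221  236   44   82 1749] [241.70097198 277.22069754]
red [ 297  236   45   82 1769] [319.56811758 276.94968909]
yel [ 247  159   69   69 2886] [281.54747055 183.08939709] [ 0.499  -0.2809  0.065 ] ((281.0, 193.0), (68.0, 68.0), 90.0)
pos [ 0.5128 -0.2852  0.1545] rot [-1.7976e+02  8.0000e-02  1.6708e+02] t 29.55 q [-29.   9.  11.  91.  -0. -16.]
shift cm [0.05 0.06 1.45] turn [-0.004  0.001 -0.   ] | per row of 1 [0.05  0.059 1.451] [-0.0042  0.0014 -0.0003]
160 130 23333333333333333YYYYYYYYYYYYYYYYYYYYYYYYYYYYYYYYYYYYYYYYYYYYYYYYYYYYYYYYYYYY111111111111111113
162 128 233333333333333YYYYYYYYYYYYYYYYYYYYYYYYYYYYYYYYYYYYYYYYYYYYYYYYYYYYYYYYYYYYYYY11111111111111113
164 129 23333333333333YYYYYYYYYYYYYYYYYYYYYYYYYYYYYYYYYYYYYYYYYYYYYYYYYYYYYYY
[... 2028 characters left out ...]
YYYYYYYYYYYYYYYY111111111111111111111111111YYYYYYYYYYYYYYYYYYYY111111111110344
200 211 6322222221111YYYYYYYYYYYYYYYYYYYY111244333321113333343211111YYYYYYYYYYYYYYYYYYYY111111111110344
201 211 6322211111111YYYYYYYYYYYYYYYYYYYY111255433332113433344311111YYYYYYYYYYYYYYYYYYYY111111111110444
202 212 6311111111111YYYYYYYYYYYYYYYYYYYY112233333332113433344321111YYYYYYYYYYYYYYYYYYYY111111111110344
203 180 6421111111111YYYYYYYYYYYYYYYYYYYY123333333321113333333332111YYYYYYYYYYYYYYYYYYYY111111111110344
204 51 6301111111111YYYYYYY222211111112111111111111111111111111111111221111212YYYYYYYYY111111111110344
205 62 5201111111111YYYYYY64444322222222222222222222222222222222222222222222222YYYYYYYY111111111110344
```

Hole centre u≈281.5, tips ≈282, and fore-aft within 1 mm. Inserting.

```bash
python3 -m pendant '[[[0,0,0.8,0,0,0,60],[0,0,0.8,0,0,0,60],[0,0,0.6,0,0,0,60],[0,0,0.6,0,0,0,60]]]'
python3 -m pendant '[[[0,0,0.8,0,0,0,60],[0,0,0.8,0,0,0,60],[0,0,0.6,0,0,0,60],[0,0,0.5,0,0,0,60]]]'
python3 -c "
from h import *
to([.5128,-.2852,.0875],167.1,1)"
```

```text
time: 29.88
ee_pos: [0.5132, -0.2855, 0.1248]
tcp_rot: [-179.7, 0.2, 167.1]
wrist_force: [-0.5, -0.4, -1.3]
opening: 0.0513
time: 30.22
ee_pos: [0.5124, -0.2851, 0.0931]
tcp_rot: [-179.8, 0.0, 167.1]
wrist_force: [-0.1, -0.3, -0.9]
opening: 0.0513
pos [ 0.5124 -0.2851  0.0931] rot [-1.7978e+02  2.0000e-02  1.6709e+02] t 30.22 q [-29.   9.   4.  85.  -0. -16.]
shift cm [-0.04  0.01  0.56] turn [-0.004  0.    -0.   ] | per row of 1 [-0.04   0.006  0.563] [-0.0039  0.0004 -0.0002]
```

```bash
python3 -m pendant '[[[0,0,0.25,0,0,0,60],[0,0,0.15,0,0,0,60]]]'
python3 -m pendant '[[[0,0,0.12,0,0,0,60],[0,0,0.12,0,0,0,60]]]'
python3 -m pendant '[[[0,0,0.1,0,0,0,60],[0,0,0.1,0,0,0,60]]]'
```

```text
time: 30.38
ee_pos: [0.5118, -0.2848, 0.0873]
tcp_rot: [-179.8, -0.1, 167.1]
wrist_force: [-0.3, 0.7, -1.5]
opening: 0.0512
time: 30.55
ee_pos: [0.5125, -0.2857, 0.0866]
tcp_rot: [-179.7, 0.1, 167.1]
wrist_force: [-1.0, -0.0, 5.6]
opening: 0.0514
time: 30.72
ee_pos: [0.5134, -0.2862, 0.0868]
tcp_rot: [-179.7, 0.3, 167.1]
wrist_force: [-1.1, 1.4, 3.2]
opening: 0.0512
```

```bash
python3 -m pendant '[[[0,0,0,0,0,0,66],[0,0,0,0,0,0,74],[0,0,0,0,0,0,85],[0,0,0,0,0,0,92],[0,0,0,0,0,0,92]]]'
python3 -m pendant '[[[0,0,-0.5,0,0,0,92],[0,0,-1,0,0,0,92],[0,0,-2,0,0,0,92],[0,0,-3,0,0,0,92],[0,0,-3,0,0,0,92]]]'
python3 -m pendant '[[[0,0,-3,0,0,0,92],[0.5,2,-3,0,0,0,92],[0.5,3,-1,0,0,0,92],[0,3,0,0,0,0,92],[0,3,0,0,0,0,92]]]'
python3 -m pendant '[[[0,3,0,0,0,0,92],[0,2.5,0,0,0,0,92],[0,2,0,0,0,0,92],[0,1,0,0,0,0,92],[0,0,0,0,0,0,92]]]'
python3 - <<'E'
from h import *
o,w=snap('wrist'); print(o['ee_pos'],o['time'],o['wrist_force'])
for t,z in (('ring',.066),('ring_gap',.068),('shaft_axis',.05),('pliers_grip',.143),('pliers',.023),('pliers_stand',0)):
    for m in bot.mark_of('wrist',t)[:1]: print(t,np.round(m['uv'],1),round(m['confidence'],2),atz('wrist',m['uv'],z,o).round(4))
_,s=snap('side')
for t,z in (('ring',.066),('pliers_grip',.143),('pliers_stand',0),('shaft_axis',.05)):
    for m in bot.mark_of('side',t)[:1]: print('side',t,np.round(m['uv'],1),round(m['confidence'],2),atz('side',m['uv'],z).round(4))
a=proj('wrist',[.5659,.0522,.066],o); b=proj('side',[.5659,.0522,.066]); c=proj('side',[.5125,-.285,.09]); d=proj('wrist',[.5125,-.285,.1],o); print(a,b,c,d)
def crop(im,p,h=42):
    u=int(np.clip(p[0],h,559-h)); v=int(np.clip(p[1],h,419-h)); return cv2.resize(im[v-h:v+h,u-h:u+h],(300,300),interpolation=cv2.INTER_CUBIC)
save(np.vstack([np.hstack([crop(w,a),crop(s,b)]),np.hstack([crop(w,d),crop(s,c)])]),'final.png')
E
```

```text
time: 31.13
ee_pos: [0.5139, -0.2864, 0.0872]
tcp_rot: [-179.6, 0.4, 167.1]
wrist_force: [0.2, -0.8, 0.3]
opening: 0.0784
time: 31.55
ee_pos: [0.5106, -0.2841, 0.1805]
tcp_rot: [-179.8, -0.3, 167.1]
wrist_force: [0.9, 0.4, -0.8]
opening: 0.0787
time: 31.97
ee_pos: [0.5258, -0.1764, 0.2652]
tcp_rot: [-179.6, 0.5, 166.6]
wrist_force: [0.8, -0.9, 0.1]
opening: 0.0786
time: 32.38
ee_pos: [0.5467, -0.0852, 0.2715]
tcp_rot: [-179.7, 0.9, 166.8]
wrist_force: [0.2, -0.5, 0.6]
opening: 0.0785
[ 0.54670489 -0.0852494   0.27154552] 32.3833 [ 0.15039565 -0.46715981  0.62884636]
ring_gap [398.8 190. ] 0.95 [0.6022 0.0559 0.068 ]
shaft_axis [387.7 159.9] 0.84 [0.565  0.0522 0.05  ]
pliers_grip [ 86.1 199.8] 0.81 [ 0.5141 -0.2849  0.143 ]
pliers [138.9 176.7] 0.88 [ 0.5159 -0.283   0.023 ]
pliers_stand [143.  166.7] 0.73 [ 0.5056 -0.2834  0.    ]
side ring [290.8 225.9] 0.7 [0.5685 0.0512 0.066 ]
side pliers_grip [362.5 137.3] 0.96 [ 0.5123 -0.2819  0.143 ]
side shaft_axis [291.9 231.1] 0.56 [0.5683 0.0465 0.05  ]
[391.93394631 162.66538938] [291.75224594 226.39803995] [361.59996854 155.9385328 ] [107.45175567 188.16289287]
```

View pics/final.png

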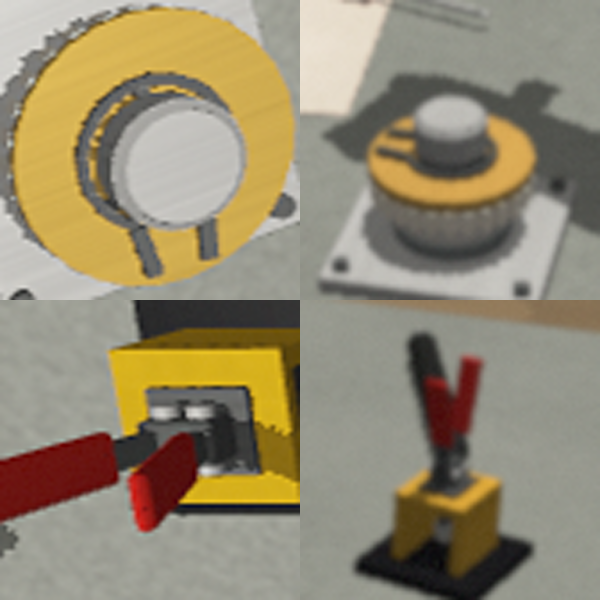

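Twelfth and last picture. The closed ring sits low around the shaft at the washer, ears at crop (148,252) and (208,240). The pliers are upright in the yellow stand with the collar on its top. Handing in.

```bash
python3 -c "
from workcell import bot
print(bot.job_done())"
```

```text
the job is handed in; nothing more can be done
None
```

The snap ring is closed in the groove above the brass washer, the pliers are back in their yellow stand, and I handed the job in at about 33 s of the 72 s allowed.

**What I did:**
- I lifted the pliers out of the stand and learned where the tips were by touching the table lightly.
- I spread the ring to about 0.165 rad, which I worked out from the images.
- I slid the ring down the shaft and felt the washer at about z = 63 mm. I then let the ring close while following down with the tips resting on the washer.
- The force readings at the drive stayed at or below about 11 N, after allowing for the pliers' weight, against the 20 N limit.

**Last checks:**
- **Ring:** the gap lies 36.5 mm from the shaft axis, and 36 mm is expected. The ears are closed to about 18–19 mm apart. The ring stayed in place when I lifted the pliers away, with no drag.
- **Pliers:** they are seated upright within about 2 mm of where they started. Nothing else was touched.

**What failed or disagreed:**
- **Finger length:** my first two grasps closed above the handles. The pictures showed the pads ending about 47 mm short of the stated tool point, so I gripped lower.
- **Tilted pliers:** the pliers tilted in the grip on the way to the ring. Squeezing them parallel straightened them.
- **Washer height:** the first camera estimate was 60 mm. Touch and a closer picture gave 63 mm.
- **Ring detector:** it missed the ring in one check after the release, so I relied on the gap mark, the side camera's ring mark and the last picture.

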